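Put the nail cups and the polish jars away in the squeeze-lock revolving stand

TASK

Clear the bench into the revolving stand: nest every big nail cup lying about onto the big cup in the stand, every small one onto the small cup in the stand, and stand each polish jar in a free well. Only the well at the front, clear of the hood, can be loaded, so bring the right well round by squeezing both hub tabs together and turning; leave the stand locked on one of its stops with everything in it upright and home in its well, and leave the wax cake and the thread spool on the bench where they are.

Things in the scene. Friction and masses are not known exactly. Their poses are not given: they have to be found in the camera images.
- hub (a point): On the axis of the revolving stand, between its two squeeze tabs at their mid height, 159 mm above the bench; does not turn with the platter. Its -x axis points to the stand's front, z up. The stand: 290 mm square base with a clear acrylic hood over its rear two thirds, flat roof 132 mm above the bench; the hub stands out of the roof, its cap ends 178 mm up.
- load_point (a point): On the platter at the front, 95 mm from the axis, 20 mm above the bench; fixed, axes as hub. The hood (roof and side walls) covers the rest of the platter and ends in a straight front edge 47 mm in front of the axis: only a well here is clear of the roof and can be loaded, from above, best with the fingers closing along y.
- platter (a joint): The round platter under the hood; rad, anticlockwise from above, no end stop. Six wells 60 deg apart, centres 95 mm from the axis, each 55 mm across, floor 20 mm above the bench, rim 8 mm high. Locks at every multiple of 60 deg (play 2.5 deg), then a well is at load_point. Starts locked near 0. Turn it in one smooth motion, about 1 rad/s at most: jerks can topple a stack.
- tab_a (a joint): Squeeze tab, turning with the platter: on its +y side (hub's +y when platter = 0); tab_b is on its -y side. Upright black paddles 26 mm wide, 144 to 174 mm above the bench, 64 mm over their outer faces at rest, 40 mm fully in. Metres pushed in, 0 to 0.012; spring 4.5 N at rest, 10 N fully in. Each has a locking lug, clear of its notch beyond 0.007.
- tab_b (a joint): The other tab, same values. Only with both tabs held in can the platter be turned; let go within 5 deg of a stop, their lugs spring into the notches and lock. The notched steel ring around the hub is 87 mm across, its top 139 mm above the bench: keep the fingertips above it.
- big_base: Big steel cup in a well, foot of the big stack. Origin: centre of the underside, z up. 46 mm tall, 48 mm across the foot, straight grip band 67 mm across over the top 16 mm. Open; inner floor 18 mm up, inside 51 mm across there, 62 mm at the mouth. A big cup nested in it rests on that floor, so each stands 18 mm above the last: grip it by its top 16 mm. 120 g.
- big_1: Big steel nail cup standing on the bench (absent in some runs): the same as big_base, 67 mm across its rim, 46 mm tall. To be nested on the big_base stack.
- big_2: Big steel nail cup standing on the bench (absent in some runs): the same as big_base, 67 mm across its rim, 46 mm tall. To be nested on the big_base stack.
- big_3: Big steel nail cup standing on the bench (absent in some runs): the same as big_base, 67 mm across its rim, 46 mm tall. To be nested on the big_base stack.
- small_base: Small steel cup in another well, foot of the small stack. Origin: centre of the underside, z up. 36 mm tall, 42 mm across the foot, straight grip band 57 mm across over the top 16 mm. Open; inner floor 18 mm up, inside 45 mm across there, 52 mm at the mouth. Small cups nested in it each stand 18 mm above the last. 100 g.
- small_1: Small steel nail cup standing on the bench (absent in some runs): the same as small_base, 57 mm across its rim, 36 mm tall. To be nested on the small_base stack.
- small_2: Small steel nail cup standing on the bench (absent in some runs): the same as small_base, 57 mm across its rim, 36 mm tall. To be nested on the small_base stack.
- small_3: Small steel nail cup standing on the bench (absent in some runs): the same as small_base, 57 mm across its rim, 36 mm tall. To be nested on the small_base stack.
- polish_jar_1: Closed polish jar standing on the bench (one of the two is absent in some runs), straight round, 49 mm across and 66 mm tall: black foot, yellow middle, clear dome. Origin: centre of its underside. 110 g. Belongs in any well of the stand that is free, one jar to a well.
- polish_jar_2: Closed polish jar standing on the bench (one of the two is absent in some runs), straight round, 49 mm across and 66 mm tall: black foot, yellow middle, clear dome. Origin: centre of its underside. 110 g. Belongs in any well of the stand that is free, one jar to a well.
- dye_bottle: Stock in a well of the stand (absent in some runs, its well then free): amber dye bottle, 44 mm across, 85 mm tall. Origin: centre of its underside.
- cement_jar: Stock in a well (absent in some runs, its well then free): glass cement jar, 49 mm across, 60 mm tall. Origin: centre of its underside.
- rivet_tin: Stock in a well (absent in some runs, its well then free): low aluminium tin, 50 mm across, 36 mm tall. Origin: centre of its underside.
- thread_cone: Stock in a well (absent in some runs, its well then free): cone of black thread, 44 mm across at the foot, 70 mm tall. Origin: centre of its underside.
- wax_block: Bystander: round cake of wax, 42 mm across, 22 mm tall, on the bench.
- thread_spool: Bystander: thread spool, 32 mm across, 40 mm tall, on the bench.

How it is judged:
At the end, for the whole second after the job is handed in: Each cup present is nested fully down over its own base cup (axes within 7 mm, upright); bases and stock stand upright on the floors of their wells; each jar stands upright on the floor of a well; all at rest; the platter is locked at a stop: both tabs sprung out (under 3 mm) and it does not turn (horizontal distance between each of big_1, big_2, big_3 and big_base below 0.007 m and angle between each of big_1, big_2, big_3, small_1, small_2, small_3, polish_jar_1, polish_jar_2, big_base, small_base, dye_bottle, cement_jar, rivet_tin, thread_cone's own z axis and vertical below 0.12 rad and linear speed of each of big_1, big_2, big_3, small_1, small_2, small_3, polish_jar_1, polish_jar_2 below 0.03 m/s and (z of big_1 in the frame of big_base between 0.015 and 0.024 m or z of big_1 in the frame of big_base between 0.033 and 0.042 m or z of big_1 in the frame of big_base between 0.051 and 0.06 m) and (z of big_2 in the frame of big_base between 0.015 and 0.024 m or z of big_2 in the frame of big_base between 0.033 and 0.042 m or z of big_2 in the frame of big_base between 0.051 and 0.06 m) and (z of big_3 in the frame of big_base between 0.015 and 0.024 m or z of big_3 in the frame of big_base between 0.033 and 0.042 m or z of big_3 in the frame of big_base between 0.051 and 0.06 m) and horizontal distance between each of small_1, small_2, small_3 and small_base below 0.007 m and (z of small_1 in the frame of small_base between 0.015 and 0.024 m or z of small_1 in the frame of small_base between 0.033 and 0.042 m or z of small_1 in the frame of small_base between 0.051 and 0.06 m) and (z of small_2 in the frame of small_base between 0.015 and 0.024 m or z of small_2 in the frame of small_base between 0.033 and 0.042 m or z of small_2 in the frame of small_base between 0.051 and 0.06 m) and (z of small_3 in the frame of small_base between 0.015 and 0.024 m or z of small_3 in the frame of small_base between 0.033 and 0.042 m or z of small_3 in the frame of small_base between 0.051 and 0.06 m) and height (world z) of each of polish_jar_1, polish_jar_2, big_base, small_base, dye_bottle, cement_jar, rivet_tin, thread_cone below 0.026 m and horizontal distance between polish_jar_1 and hub between 0.086 and 0.104 m and horizontal distance between polish_jar_2 and hub between 0.086 and 0.104 m and horizontal distance between big_base and hub between 0.082 and 0.108 m and horizontal distance between small_base and hub between 0.082 and 0.108 m and horizontal distance between dye_bottle and hub between 0.084 and 0.106 m and horizontal distance between cement_jar and hub between 0.084 and 0.106 m and horizontal distance between rivet_tin and hub between 0.084 and 0.106 m and horizontal distance between thread_cone and hub between 0.084 and 0.106 m and value of joint each of tab_a, tab_b below 0.003 m and velocity of joint platter between -0.05 and 0.05 rad/s); the robot touches nothing.
It fails at once if a bystander (wax block, thread spool) is moved more than 4 cm (distance of any of wax_block, thread_spool from where it was at the start of the episode above 0.04 m).
Of big_1, big_2, big_3 only 2 to 3 are there at a start; the rules pass over those that are not, and their reading is None.
Of small_1, small_2, small_3 only 2 to 3 are there at a start; the rules pass over those that are not, and their reading is None.
Of polish_jar_1, polish_jar_2 only 1 to 2 are there at a start; the rules pass over those that are not, and their reading is None.
Of dye_bottle, cement_jar, rivet_tin, thread_cone only 1 to 2 are there at a start; the rules pass over those that are not, and their reading is None.
At some moment in a run one of big_1, big_2, big_3, small_1, small_2, small_3, polish_jar_1, polish_jar_2 may be knocked a few centimetres aside while the robot is not near it.
Once in a run the grip may slacken for a moment while it holds something.
It also fails if it takes over 210 s, if anything falls off the work surface, if the arm or the gripper's body presses on something with over 40 N, if the wrist force passes 120 N, or if a joint passes its speed limit or range.

ROBOT

A 6-joint arm with a two-finger parallel gripper is mounted at the origin on the work surface. World frame = base frame: x ahead of the robot, y to its left, z up, the work surface at z = 0. Lengths are in m, angles in rad, forces in N, time in s.
With the tool pointing down it reaches from about 0.35 to 0.85 m from the base axis. Payload 8.1 kg.
Tool frame: the origin (TCP) lies between the finger pads; the fingertips stand 11 mm ahead of it and the grasp point (between the pads) lies 8 mm behind it (robot.tips_ahead is the distance from the TCP to the fingertips, in m); z points along the fingers, y is the line along which they close (so a half turn about z gives the same grasp; the last joint's range is limited). The gripper opens to 93 mm and grips with 3 to 60 N. Pads are 15 mm wide; open, the fingers measure 128 mm over their backs; the gripper's body (75 mm by 188 mm) begins 65 mm behind the grasp point.
Start: joints at [1.109, 0.13, 1.488, -0, 1.523, -0.085], TCP at [0.221, 0.558, 0.23] pointing down, gripper open.
Joint ranges: [-2.96, 2.96], [-0.89, 2.26], [0.02, 2.5], [-1.34, 4.48], [0, 2.73], [-2.66, 2.66]. Speed limits (rad/s): [2.39, 2.39, 2.79, 3.14, 3.14, 3.14].

INTERFACE

Orientations are given as a rotation vector (axis times angle).
In Python, from plant import robot gives the robot as it stands. The module is installed in compiled form; this text tells all that it offers.
- The arm moves only by the tool move_arm, never from a script. Its argument "deltas" is one flat list of numbers, 7 for each row, row after row: the shift along the tool's x, y, z in m, then the turn, a rotation vector about the tool's x, y, z in rad, then the opening, from 0 (shut) to 1 (fully open). A call has 1 to 12 rows; each row is the pose to reach, as a shift and turn from the pose commanded when the call began, along the tool's axes at that moment; what a row does not reach only later rows make up. A row lasts 1/8 s, in which the tool goes at most 62.5 mm and 10.7 degrees, less where a joint would pass 70% of its speed; a pose out of reach is approached as far as the arm can. A call with a gripper value outside its range is refused whole. The fingers move at their own pace and stop on an object; "squeeze" is the grip in N (left out, the last holds). Time passes only in rows, so rows that repeat a pose let the fingers close. It gives the time, the measured TCP pose, the force, the opening and the grip force at its end, in the units of the state.
- robot.read_state(): the state, without advancing time (a new reading comes with each control period).
- robot.read_camera(name): name is "scene" or "top"; returns (picture, depth): 384x512x3 uint8, red, green, blue; 384x512 float32, m along the optical axis (not along the pixel's ray), 0 where there is no reading.
- robot.camera_model(name): a dict with "K" (3x3 intrinsics, pixels), "R" (3x3) and "t" (3): a world point X has camera coordinates R X + t. Camera axes: x right, y down, z forward; pixel columns grow to the right and rows downward; lengths in m; the calibration is good to about 2 mm. A picture is of the moment at which its call begins. camera_model takes no time and is no camera call.
- robot.close_job(): hands the job in; it is judged then, once.
Trained networks look in the newest picture that a camera, given by its name, has taken for a name from the list of things; names that differ only in an ending like _2 or _b are one class to them, and where a whole thing is asked for, a point or a joint stands for the part that bears it (a point fixed in the world has none). Each returns a list of dicts, best first, with "confidence" (0 to 1); they miss things now and then, are a little off and sometimes report something else, mostly with a low value. They report only what shows in the picture. A call takes as long as a camera call.
- robot.recognise(camera, label): "uv" ([column, row] in pixels, amid what is visible of it).
The state is a dict: "t": time; "q": joint angles; "dq": joint speeds; "joint_torque": joint torques, N m; "tool_pos": TCP position; "orientation": TCP orientation; "force": force on the tool from outside, world axes, zero at the start; "wrist_torque": the same for the moment, N m; "opening": finger opening in m; "gripper_force": force on a finger pad.
Only numpy, scipy, OpenCV 4.12 (cv2) and the standard library are available. Lean on these libraries where they do the work, as an engineer would, in place of code of your own. Each camera call takes 0.05 s, during which the arm holds its last target. There are 200 camera calls.

## Working session

There is one attempt and no reset: what is moved stays moved. The work goes in short steps, Python scripts to look and compute and a tool call to move; the robot and the scene stay as the last step left them, time stands still between calls to the robot, and variables do not carry over. Pictures are saved under pics/ and viewed, at most 14 in all, crops included, and the job is handed in when it is done.

Besides the shell and the picture viewer there is one more tool, called after "Emit:" by a JSON object that holds its "name" and its "arguments", one argument or row to a line. move_arm: Moves the arm, as the interface text tells. Its arguments: {"type":"object","properties":{"deltas":{"type":"array","items":{"type":"number"}},"squeeze":{"type":"number"}},"required":["deltas"]}

```bash
mkdir -p pics
cat > h.py <<'E'
import numpy as np, cv2
from plant import robot
from scipy.spatial.transform import Rotation as Ro
def snap(n,f=None):
    im,d=robot.read_camera(n)
    if f: cv2.imwrite('pics/'+f,cv2.cvtColor(im,cv2.COLOR_RGB2BGR))
    return im,d
def pts(n,d):
    m=robot.camera_model(n);K=m['K']
    v,u=np.mgrid[:384,:512]
    c=np.stack([(u-K[0][2])/K[0][0]*d,(v-K[1][2])/K[1][1]*d,d],-1)
    P=(c-np.array(m['t']))@np.array(m['R'])
    P[d==0]=np.nan
    return P
def ray(n,uv,z):
    m=robot.camera_model(n);K=np.array(m['K']);R=np.array(m['R']);t=np.array(m['t'])
    o=-R.T@t; w=R.T@np.linalg.inv(K)@np.array([uv[0],uv[1],1.])
    return o+w*(z-o[2])/w[2]
def proj(n,X):
    m=robot.camera_model(n);c=np.array(m['R'])@X+np.array(m['t']);p=np.array(m['K'])@c
    return p[:2]/p[2]
def st():
    s=robot.read_state();R=Ro.from_rotvec(s['orientation'])
    print('t',round(s['t'],2),'tcp',np.round(s['tool_pos'],4),'x',np.round(R.as_matrix()[:,0],3),'y',np.round(R.as_matrix()[:,1],3),'z',np.round(R.as_matrix()[:,2],3),'op',round(s['opening'],4),'gf',s['gripper_force'],'q',np.round(s['q'],2))
    return s
E
python3 - <<'E'
from h import *
st()
for c in('top','scene'):
    im,d=snap(c,c+'0.png');m=robot.camera_model(c)
    print(c,np.round(-np.array(m['R']).T@m['t'],3),np.round(m['R'],2).tolist(),m['K'][0][0])
    P=pts(c,d)
    for l in['big_1','small_1','polish_jar_1','hub','tab_a','dye_bottle','cement_jar','rivet_tin','thread_cone','wax_block','thread_spool','big_base','small_base']:
        r=robot.recognise(c,l)
        print(l,[(round(x['confidence'],2),np.round(x['uv']).astype(int).tolist(),np.round(P[int(x['uv'][1]),int(x['uv'][0])],3).tolist()) for x in r])
E
```

```text
t 0.0 tcp [0.2205 0.5574 0.2286] x [-0.93   0.368  0.   ] y [ 0.368  0.93  -0.002] z [-0.001 -0.002 -1.   ] op 0.0931 gf 0.0 q [ 1.11  0.13  1.49  0.    1.52 -0.09]
top [0.303 0.007 1.315] [[-0.03, -1.0, 0.02], [-0.98, 0.02, -0.18], [0.18, -0.02, -0.98]] 463.20888929767256
big_1 [(0.85, [340, 203], [0.51, -0.274, 0.017]), (0.84, [339, 267], [0.327, -0.26, 0.018]), (0.8, [111, 178], [0.594, 0.378, 0.016])]
small_1 [(0.94, [100, 232], [0.44, 0.4, 0.019]), (0.75, [144, 269], [0.335, 0.279, 0.02])]
polish_jar_1 [(0.71, [110, 178], [0.594, 0.378, 0.016]), (0.64, [145, 204], [0.508, 0.267, 0.067]), (0.19, [216, 181], [0.574, 0.074, 0.051])]
hub [(0.58, [250, 161], [0.594, -0.017, 0.178])]
tab_a [(0.44, [237, 157], [0.616, 0.016, 0.138]), (0.41, [104, 231], [0.443, 0.392, 0.018]), (0.37, [259, 161], [0.599, -0.043, 0.159])]
dye_bottle []
cement_jar [(0.82, [278, 190], [0.536, -0.093, 0.082])]
rivet_tin [(0.59, [277, 191], [0.534, -0.09, 0.078]), (0.5, [218, 182], [0.57, 0.068, 0.055])]
thread_cone []
wax_block [(0.58, [146, 168], [0.621, 0.278, 0.019])]
thread_spool [(0.7, [249, 163], [nan,
[... 245 characters left out ...]
0.82, [411, 220], [0.581, 0.378, 0.019]), (0.63, [162, 228], [0.488, -0.27, 0.02]), (0.6, [166, 184], [0.305, -0.261, 0.024])]
small_1 [(0.53, [391, 188], [0.439, 0.392, 0.017]), (0.47, [266, 251], [0.712, -0.036, 0.133])]
polish_jar_1 [(0.94, [363, 203], [0.533, 0.26, 0.058]), (0.91, [119, 258], [0.608, -0.36, 0.059])]
hub [(0.81, [266, 252], [0.716, -0.037, 0.131])]
tab_a [(0.35, [264, 253], [0.721, -0.042, 0.134])]
dye_bottle []
cement_jar []
rivet_tin []
thread_cone []
wax_block [(0.47, [382, 242], [0.644, 0.268, 0.023])]
thread_spool [(0.78, [148, 280], [0.667, -0.294, 0.038]), (0.53, [160, 229], [0.488, -0.278, 0.018])]
big_base [(0.74, [391, 185], [0.428, 0.397, 0.019])]
small_base []
```

View pics/top0.png

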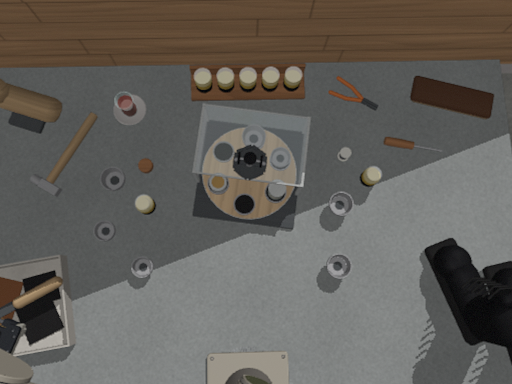

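View pics/scene0.png

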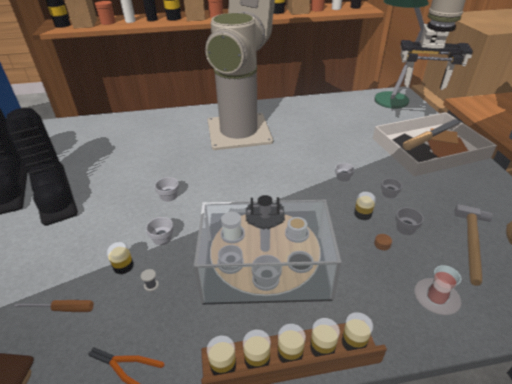

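Run:
```python
from h import *
im,d=snap('top');P=pts('top',d)
c=im[95:235,185:315];cv2.imwrite('pics/c.png',cv2.cvtColor(cv2.resize(c,(780,600),interpolation=cv2.INTER_CUBIC),cv2.COLOR_RGB2BGR))
x,y,z=P[...,0],P[...,1],P[...,2]
m=((z>0.01)&(z<0.12)&(x>.25)&(x<.75)&(abs(y)<.5)).astype(np.uint8)
n,l,s,ce=cv2.connectedComponentsWithStats(m)
for i in range(1,n):
    if s[i,4]<40: continue
    k=l==i; zm=np.nanpercentile(z[k],99)
    r=k&(z>zm-0.006); 
    (cx,cy),rad=cv2.minEnclosingCircle(np.stack([x[r],y[r]],-1).astype(np.float32))
    print(np.round(ce[i]),s[i,4],'zmax',round(zm,4),'c',round(cx,4),round(cy,4),'D',round(2*rad,4))
# platter depth at wells
for uv in[(244,204),(218,182),(223,151),(253,138),(280,158),(277,190),(250,157),(205,140),(300,140)]:
    w=P[uv[1]-6:uv[1]+7,uv[0]-6:uv[0]+7].reshape(-1,3)
    print(uv,np.round(np.nanpercentile(w[:,2],[5,50,95]),3))
# tabs / cap
b=P[130:190,220:285]; 
for lo,hi in[(.17,.185),(.135,.141),(.128,.134),(.14,.17)]:
    q=b[(b[...,2]>lo)&(b[...,2]<hi)]
    if len(q):
        (cx,cy),r=cv2.minEnclosingCircle(q[:,:2].astype(np.float32)); print(lo,len(q),cx,cy,2*r,q.mean(0))
```

```text
[ 77. 140.] 300 zmax 0.0292 c 0.7032 0.4737 D 0.1018
[398. 143.] 252 zmax 0.0293 c 0.6801 -0.4578 D 0.0829
[344. 153.] 108 zmax 0.0449 c 0.6486 -0.2937 D 0.0318
[145. 165.] 169 zmax 0.0263 c 0.6294 0.2796 D 0.0399
[112. 179.] 476 zmax 0.0481 c 0.5867 0.3659 D 0.068
[370. 176.] 330 zmax 0.071 c 0.5784 -0.3622 D 0.0467
[247. 198.] 3167 zmax 0.0836 c 0.5557 -0.0111 D 0.2902
[340. 204.] 471 zmax 0.0498 c 0.501 -0.2712 D 0.0679
[144. 204.] 314 zmax 0.0697 c 0.5121 0.2754 D 0.0441
[104. 231.] 362 zmax 0.039 c 0.4422 0.387 D 0.0575
[ 62. 280.] 418 zmax 0.0841 c 0.3061 0.4949 D 0.0261
[338. 266.] 499 zmax 0.0486 c 0.3302 -0.2554 D 0.0675
[141. 267.] 370 zmax 0.0392 c 0.3407 0.2813 D 0.0571
(244, 204) [0.016 0.02  0.024]
(218, 182) [0.051 0.056 0.13 ]
(223, 151) [0.127 0.131 0.135]
(253, 138) [0.128 0.131 0.134]
(280, 158) [0.127 0.131 0.135]
(277, 190) [0.074 0.079 0.085]
(250, 157) [0.13  0.176 0.18 ]
(205, 140) [0.127 0.131 0.135]
(300, 140) [0.128 0.131 0.135]
0.17 179 0.6037325859069824 -0.018217075616121292 0.06659597903490067 [ 0.60198191 -0.01772836  0.17600467]
0.135 326 0.6151766777038574 -0.02891148254275322 0.21485424041748047 [ 0.60892748 -0.02254729  0.13714281]
0.128 2267 0.6206514239311218 -0.026886900886893272 0.22126223146915436 [ 0.62568608 -0.03008887  0.13108327]
0.14 156 0.6010395288467407 -0.017386259511113167 0.09175632148981094 [ 0.59955075 -0.01807102  0.1473386 ]
```

View pics/c.png

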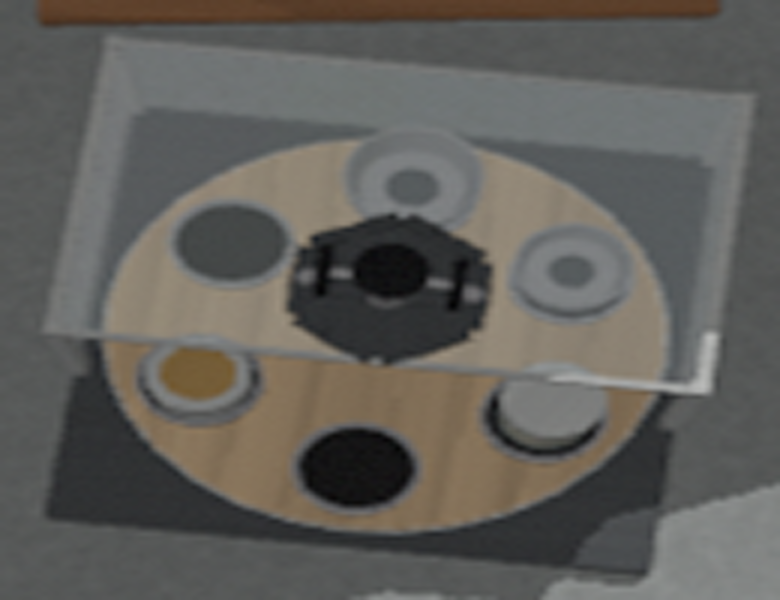

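```bash
cat >> h.py <<'E'
def plan(p,psi,q=None):
    "delta in tool frame of target TCP p, with y-axis heading psi (deg)"
    s=robot.read_state();R=Ro.from_rotvec(s['orientation']).as_matrix()
    a=np.radians(psi);y=np.array([np.cos(a),np.sin(a),0]);z=np.array([0,0,-1.]);x=np.cross(y,z)
    D=R.T@np.stack([x,y,z],1)
    print('plan',np.round(R.T@(np.array(p)-s['tool_pos']),4),np.round(Ro.from_matrix(D).as_rotvec(),4))
def blobs():
    im,d=robot.read_camera('top');P=pts('top',d);x,y,z=P[...,0],P[...,1],P[...,2]
    m=((z>0.01)&(z<0.12)&(x>.25)&(x<.72)&(abs(y)<.46)).astype(np.uint8)
    n,l,s,ce=cv2.connectedComponentsWithStats(m)
    for i in range(1,n):
        if s[i,4]<60: continue
        k=l==i; zm=np.nanpercentile(z[k],99); r=k&(z>zm-0.006)
        (cx,cy),rad=cv2.minEnclosingCircle(np.stack([x[r],y[r]],-1).astype(np.float32))
        print(np.round(ce[i]),s[i,4],'zmax',round(zm,4),'c',round(cx,4),round(cy,4),'D',round(2*rad,4))
E
python3 - <<'E'
from h import *
f=lambda u,v:(185+u/6,95+v*140/600)
def ln(n,a,b,z):
    A,B=ray(n,a,z),ray(n,b,z);d=A-B;print(n,np.round(A,4),np.round(B,4),'yaw',np.degrees(np.arctan2(-d[0],d[1])),'len',np.linalg.norm(d))
ln('top',f(45,330),f(712,392),.132)
ln('top',f(45,518),f(650,576),.012)
ln('top',f(320,275),f(457,287),.170)
print('cap',ray('top',f(391,270),.178),'well',ray('top',f(355,467),.024))
im,d=snap('scene');P=pts('scene',d)
c=im[185:305,190:345];cv2.imwrite('pics/s.png',cv2.cvtColor(cv2.resize(c,(775,600),interpolation=cv2.INTER_CUBIC),cv2.COLOR_RGB2BGR))
E
```

```text
top [0.5796 0.1307 0.132 ] [ 0.5347 -0.1587  0.132 ] yaw -8.812642304832455 len 0.29283184799686773
top [0.4804 0.1436 0.012 ] [ 0.4353 -0.1405  0.012 ] yaw -9.019403429759466 len 0.2877122515948518
top [0.6018 0.0102 0.17  ] [ 0.5932 -0.0478  0.17  ] yaw -8.387164321285699 len 0.05859599888873338
cap [ 0.60210287 -0.01983211  0.178     ] well [ 0.50925826 -0.00319734  0.024     ]
```

View pics/s.png

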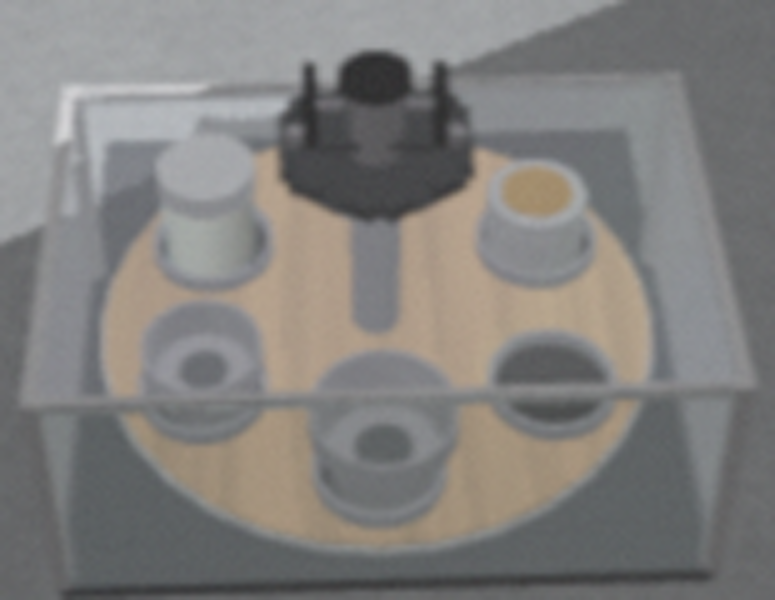

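```bash
cat >> h.py <<'E'
def fit(c,x0,y0,zlo,rad=.05,zhi=.12):
    im,d=robot.read_camera(c);P=pts(c,d).reshape(-1,3)
    k=(np.hypot(P[:,0]-x0,P[:,1]-y0)<rad)&(P[:,2]>zlo)&(P[:,2]<zhi);q=P[k]
    (cx,cy),r=cv2.minEnclosingCircle(q[:,:2].astype(np.float32))
    print(c,len(q),'mec',round(cx,4),round(cy,4),'D',round(2*r,4),'mean',np.round(q.mean(0),4))
E
python3 - <<'E'
from h import *
st()
for x,y in[(.512,.275),(.578,-.362)]:
    for c in('top','scene'): fit(c,x,y,.057); fit(c,x,y,.03)
plan([.512,.273,.15],81.1)
E
```

```text
t 1.5 tcp [0.2207 0.5579 0.2296] x [-0.93   0.368  0.   ] y [ 0.368  0.93  -0.   ] z [-0.  0. -1.] op 0.093 gf 0.0 q [ 1.11  0.13  1.49  0.    1.52 -0.09]
top 243 mec 0.513 0.2757 D 0.049 mean [0.512  0.2747 0.0635]
top 285 mec 0.513 0.2754 D 0.0503 mean [0.5106 0.2727 0.0608]
scene 194 mec 0.5196 0.272 D 0.0494 mean [0.522  0.2704 0.0641]
scene 332 mec 0.5191 0.2726 D 0.0493 mean [0.5266 0.268  0.0553]
top 238 mec 0.5789 -0.3626 D 0.0499 mean [ 0.5785 -0.3615  0.0647]
top 288 mec 0.579 -0.3621 D 0.0505 mean [ 0.5765 -0.3591  0.0607]
scene 285 mec 0.5853 -0.364 D 0.0496 mean [ 0.5884 -0.3634  0.0645]
scene 460 mec 0.5859 -0.3637 D 0.0505 mean [ 0.593  -0.3617  0.0565]
plan [-0.3757 -0.1578  0.0796] [-0.     -0.     -0.2215]
```

Emit:
{"name": "move_arm", "arguments": {
  "deltas": [-0.05, -0.02, 0.01, 0, 0, -0.03, 1, -0.1, -0.04, 0.02, 0, 0, -0.06, 1, -0.15, -0.06, 0.03, 0, 0, -0.1, 1, -0.2, -0.08, 0.04, 0, 0, -0.13, 1, -0.25, -0.1, 0.05, 0, 0, -0.16, 1, -0.3, -0.12, 0.06, 0, 0, -0.19, 1, -0.34, -0.14, 0.07, 0, 0, -0.2215, 1, -0.365, -0.15, 0.08, 0, 0, -0.2215, 1, -0.3757, -0.1551, 0.08, 0, 0, -0.2215, 1, -0.3757, -0.1551, 0.08, 0, 0, -0.2215, 1, -0.3757, -0.1551, 0.08, 0, 0, -0.2215, 1]
}}

```text
t: 3.28
tool_pos: [0.5126, 0.2765, 0.1502]
orientation: [0.242, 3.132, 0.001]
force: [0.4, 0.5, -0.9]
opening: 0.0931
gripper_force: 0.0
```

Run:
```python
from h import *
st();plan([.513,.2755,.045],81.1);fit('scene',.519,.272,.05)
snap('scene','s1.png')
im,d=snap('top','t1.png')
```

```text
t 3.27 tcp [0.5126 0.2765 0.1502] x [-0.988  0.154 -0.   ] y [0.154 0.988 0.001] z [ 0.001  0.001 -1.   ] op 0.0931 gf 0.0 q [ 0.41  0.13  1.63  0.    1.38 -1.01]
plan [-0.0005 -0.001   0.1052] [0.0007 0.0004 0.0009]
scene 227 mec 0.5194 0.2716 D 0.0504 mean [0.5236 0.2697 0.0624]
```

View pics/s1.png

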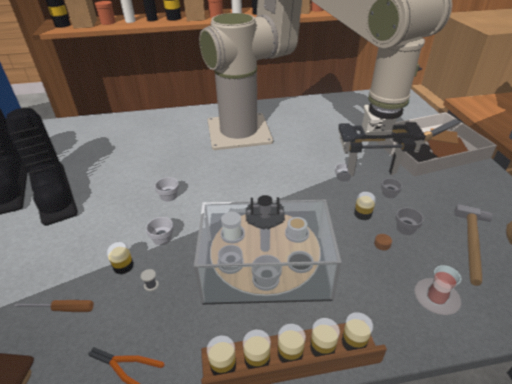

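Run:
```python
from h import *
s=st();p=np.array(s['tool_pos']);y=np.array([.154,.988,0])
for o in(-.05,0.05):
    print(np.round(proj('scene',p+o*y+[0,0,-.011]),1),np.round(proj('top',p+o*y+[0,0,-.011]),1))
im,d=robot.read_camera('scene');c=im[110:230,310:450]
cv2.imwrite('pics/s2.png',cv2.cvtColor(cv2.resize(c,(700,600),interpolation=cv2.INTER_CUBIC),cv2.COLOR_RGB2BGR))
```

```text
t 3.42 tcp [0.5126 0.2764 0.1501] x [-0.988  0.153 -0.   ] y [0.153 0.988 0.   ] z [ 0.  0. -1.] op 0.0932 gf 0.0 q [ 0.41  0.13  1.63  0.    1.38 -1.01]
[351.9 173.4] [154.7 200.6]
[391.  172.4] [116.1 195.5]
```

View pics/s2.png

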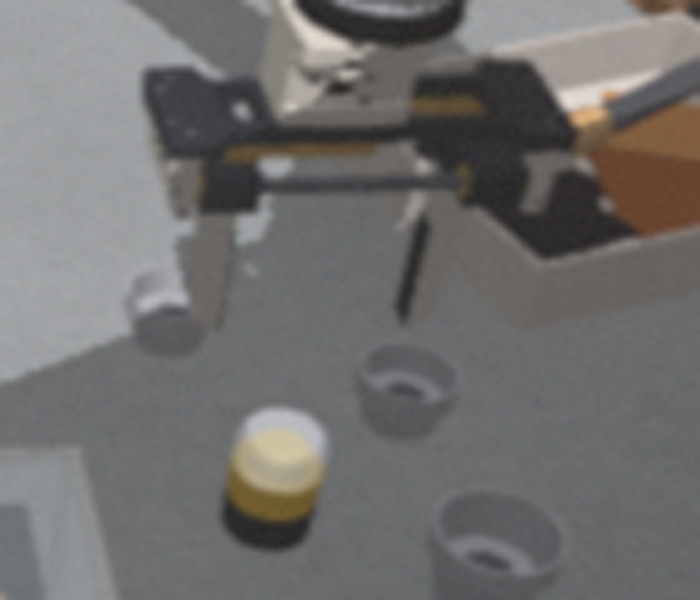

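Emit:
{"name": "move_arm", "arguments": {
  "deltas": [-0.0005, -0.001, 0.03, 0, 0, 0, 1, -0.0005, -0.001, 0.06, 0, 0, 0, 1, -0.0005, -0.001, 0.09, 0, 0, 0, 1, -0.0005, -0.001, 0.107, 0, 0, 0, 1, -0.0005, -0.001, 0.107, 0, 0, 0, 1, -0.0005, -0.001, 0.107, 0, 0, 0, 0, -0.0005, -0.001, 0.107, 0, 0, 0, 0, -0.0005, -0.001, 0.107, 0, 0, 0, 0, -0.0005, -0.001, 0.107, 0, 0, 0, 0, -0.0005, -0.001, 0.107, 0, 0, 0, 0, -0.0005, -0.001, 0.107, 0, 0, 0, 0, -0.0005, -0.001, 0.09, 0, 0, 0, 0],
  "squeeze": 25
}}

```text
t: 4.97
tool_pos: [0.5118, 0.2737, 0.0584]
orientation: [-0.243, -3.129, 0.003]
force: [-0.4, -0.1, -0.7]
opening: 0.0486
gripper_force: 25.0
```

Run:
```python
from h import *
st();plan([.5085,-.0037,.15],81.1);plan([.5085,-.0037,.062],81.1)
```

```text
t 4.97 tcp [0.5118 0.2737 0.0584] x [-0.988  0.155  0.003] y [ 0.155  0.988 -0.002] z [-0.004 -0.002 -1.   ] op 0.0486 gf 24.9997740983963 q [ 0.4   0.23  1.7  -0.    1.21 -1.01]
plan [-0.0394 -0.2747 -0.0912] [-0.0022 -0.0034  0.0001]
plan [-0.0396 -0.2745 -0.0032] [-0.0022 -0.0034  0.0001]
```

Emit:
{"name": "move_arm", "arguments": {
  "deltas": [0, 0, -0.04, 0, 0, 0, 0, 0, -0.01, -0.08, 0, 0, 0, 0, -0.005, -0.04, -0.092, 0, 0, 0, 0, -0.01, -0.08, -0.092, 0, 0, 0, 0, -0.016, -0.12, -0.092, 0, 0, 0, 0, -0.022, -0.16, -0.092, 0, 0, 0, 0, -0.028, -0.2, -0.092, 0, 0, 0, 0, -0.034, -0.24, -0.092, 0, 0, 0, 0, -0.038, -0.265, -0.092, 0, 0, 0, 0, -0.039, -0.274, -0.092, 0, 0, 0, 0, -0.039, -0.2745, -0.092, 0, 0, 0, 0, -0.039, -0.2745, -0.092, 0, 0, 0, 0]
}}

```text
t: 6.48
tool_pos: [0.5094, -0.0019, 0.1518]
orientation: [-0.243, -3.132, -0.001]
force: [-0.9, 0.1, -1.0]
opening: 0.0487
gripper_force: 25.0
```

Run:
```python
from h import *
st();plan([.5085,-.0037,.066],81.1)
im,d=robot.read_camera('scene');c=im[130:280,190:345]
cv2.imwrite('pics/s3.png',cv2.cvtColor(cv2.resize(c,(620,600),interpolation=cv2.INTER_CUBIC),cv2.COLOR_RGB2BGR))
```

```text
t 6.47 tcp [ 0.5094 -0.0019  0.1518] x [-0.988  0.154  0.   ] y [0.154 0.988 0.   ] z [ 0.  0. -1.] op 0.0487 gf 24.999901056289673 q [-0.1  -0.06  1.83  0.    1.37 -1.52]
plan [ 0.0006 -0.0019  0.0858] [ 0.0003 -0.      0.0008]
```

View pics/s3.png

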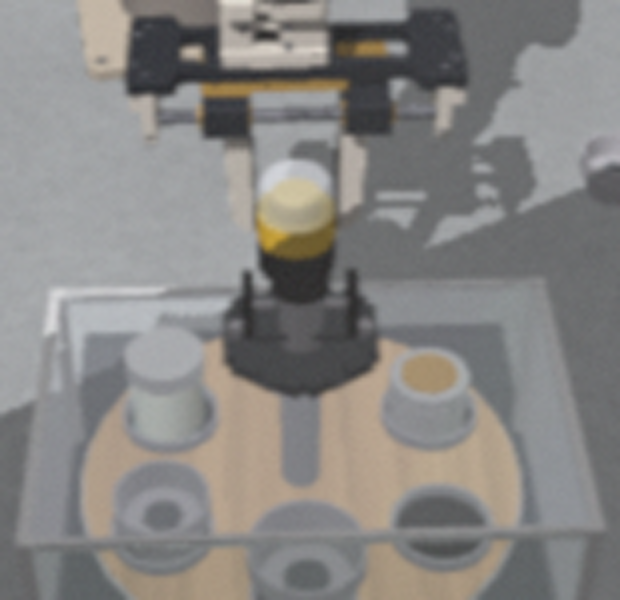

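Emit:
{"name": "move_arm", "arguments": {
  "deltas": [0.0006, -0.0019, 0.02, 0, 0, 0, 0, 0.0006, -0.0019, 0.045, 0, 0, 0, 0, 0.0006, -0.0019, 0.065, 0, 0, 0, 0, 0.0006, -0.0019, 0.075, 0, 0, 0, 0, 0.0006, -0.0019, 0.08, 0, 0, 0, 0, 0.0006, -0.0019, 0.084, 0, 0, 0, 0, 0.0006, -0.0019, 0.087, 0, 0, 0, 0, 0.0006, -0.0019, 0.087, 0, 0, 0, 0, 0.0006, -0.0019, 0.087, 0, 0, 0, 0]
}}

```text
t: 7.65
tool_pos: [0.5087, -0.0046, 0.0649]
orientation: [0.244, 3.132, 0.0]
force: [-0.0, 0.3, -0.7]
opening: 0.0489
gripper_force: 25.0
```

Run:
```python
from h import *
print(st()['force'])
plan([.5085,-.0037,.0635],81.1)
```

```text
t 7.65 tcp [ 0.5087 -0.0046  0.0649] x [-0.988  0.155 -0.   ] y [0.155 0.988 0.   ] z [ 0. -0. -1.] op 0.0489 gf 24.99973475933075 q [-0.11  0.03  1.91  0.    1.2  -1.53]
[-0.04242694  0.28511579 -0.74524981]
plan [0.0004 0.0009 0.0014] [0.     0.0004 0.    ]
```

Emit:
{"name": "move_arm", "arguments": {
  "deltas": [0, 0.001, 0.0015, 0, 0, 0, 0, 0, 0.001, 0.0025, 0, 0, 0, 0, 0, 0.001, 0.0025, 0, 0, 0, 0]
}}

```text
t: 8.02
tool_pos: [0.5089, -0.0036, 0.0628]
orientation: [0.244, 3.132, -0.0]
force: [-3.3, 0.1, 5.4]
opening: 0.0488
gripper_force: 25.0
```

Emit:
{"name": "move_arm", "arguments": {
  "deltas": [0, 0, 0, 0, 0, 0, 0.7, 0, 0, 0, 0, 0, 0, 0.8, 0, 0, 0, 0, 0, 0, 0.8, 0, 0, -0.03, 0, 0, 0, 0.8, 0, 0, -0.07, 0, 0, 0, 0.9, 0, 0, -0.12, 0, 0, 0, 1, 0, 0, -0.16, 0, 0, 0, 1, 0, 0, -0.16, 0, 0, 0, 1]
}}

```text
t: 9.02
tool_pos: [0.511, -0.0039, 0.2265]
orientation: [0.243, 3.125, -0.0]
force: [-0.5, 0.6, -0.2]
opening: 0.0931
gripper_force: 0.0
```

Run:
```python
from h import *
st()
im,d=snap('top');P=pts('top',d)
fit('scene',.515,-.003,.07,.04)
fit('top',.5085,-.003,.03,.04)
plan([.6025,-.0185,.22],-98.9);plan([.6025,-.0185,.22],81.1)
```

```text
t 9.03 tcp [ 0.511  -0.0039  0.2265] x [-0.988  0.155 -0.007] y [0.155 0.988 0.   ] z [ 0.007 -0.001 -1.   ] op 0.0931 gf 0.0 q [-0.11 -0.12  1.74 -0.    1.51 -1.52]
scene 1 mec 0.4991 -0.021 D 0.0002 mean [ 0.4991 -0.021   0.0853]
top 216 mec 0.5086 -0.0018 D 0.0593 mean [ 0.4987 -0.0028  0.0773]
plan [-0.0955 -0.0001  0.0008] [ 2.4000e-03 -1.0000e-04 -3.1416e+00]
plan [-0.0955 -0.0001  0.0008] [-0.0001 -0.0015  0.    ]
```

Emit:
{"name": "move_arm", "arguments": {
  "deltas": [-0.01, 0, 0, 0, 0, 0.18, 1, -0.03, 0, 0, 0, 0, 0.36, 1, -0.05, 0, 0, 0, 0, 0.54, 1, -0.07, 0, 0, 0, 0, 0.72, 1, -0.09, 0, 0, 0, 0, 0.9, 1, -0.0955, 0, 0, 0, 0, 1.08, 1, -0.0955, 0, 0, 0, 0, 1.26, 1, -0.0955, 0, 0, 0, 0, 1.44, 1, -0.0955, 0, 0, 0, 0, 1.62, 1, -0.0955, 0, 0, 0, 0, 1.8, 1, -0.0955, 0, 0, 0, 0, 1.98, 1, -0.0955, 0, 0, 0, 0, 2.16, 1]
}}

```text
t: 10.68
tool_pos: [0.6019, -0.0183, 0.2196]
orientation: [-2.879, -1.252, 0.005]
force: [-0.1, 0.3, -0.1]
opening: 0.0929
gripper_force: 0.0
```

Run:
```python
from h import *
st()
plan([.6025,-.0185,.16],-98.9)
```

```text
t 10.68 tcp [ 0.6019 -0.0183  0.2196] x [ 0.682  0.731 -0.002] y [ 0.731 -0.682 -0.003] z [-0.004  0.    -1.   ] op 0.0929 gf 0.0 q [-0.12  0.14  1.49 -0.    1.51  0.63]
plan [0.0004 0.0008 0.0596] [-0.0017  0.0036  0.9757]
```

Emit:
{"name": "move_arm", "arguments": {
  "deltas": [0.0004, 0.0008, 0, 0, 0, 0.17, 1, 0.0004, 0.0008, 0, 0, 0, 0.34, 1, 0.0004, 0.0008, 0, 0, 0, 0.51, 1, 0.0004, 0.0008, 0, 0, 0, 0.68, 1, 0.0004, 0.0008, 0, 0, 0, 0.85, 1, 0.0004, 0.0008, 0.0, 0, 0, 0.9757, 1, 0.0004, 0.0008, 0.0, 0, 0, 0.9757, 1, 0.0004, 0.0008, 0.03, 0, 0, 0.9757, 1, 0.0004, 0.0008, 0.06, 0, 0, 0.9757, 1, 0.0004, 0.0008, 0.06, 0, 0, 0.9757, 1, 0.0004, 0.0008, 0.06, 0, 0, 0.9757, 0.5, 0.0004, 0.0008, 0.06, 0, 0, 0.9757, 0],
  "squeeze": 35
}}

```text
t: 12.18
tool_pos: [0.6049, -0.0188, 0.1639]
orientation: [3.133, -0.233, 0.004]
force: [-0.4, -0.1, 0.2]
opening: 0.0775
gripper_force: 0.0
```

Emit:
{"name": "move_arm", "arguments": {
  "deltas": [0, 0, 0, 0, 0, 0, 0, 0, 0, 0, 0, 0, 0, 0, 0, 0, 0, 0, 0, 0, 0]
}}

```text
t: 12.55
tool_pos: [0.6046, -0.0186, 0.1635]
orientation: [-3.133, 0.234, -0.003]
force: [-1.4, 1.6, 5.9]
opening: 0.0479
gripper_force: 8.2
```

Run:
```python
from h import *
st()
```

```text
t 12.55 tcp [ 0.6046 -0.0186  0.1635] x [ 0.989 -0.149  0.002] y [-0.149 -0.989 -0.   ] z [ 0.002 -0.    -1.   ] op 0.0479 gf 8.173383325338364 q [-0.12  0.18  1.55  0.    1.4   1.6 ]
```

Emit:
{"name": "move_arm", "arguments": {
  "deltas": [0, 0, 0, 0, 0, 0, 0, 0, 0, 0, 0, 0, 0, 0, 0, 0, 0, 0, 0, 0, 0]
}}

```text
t: 12.92
tool_pos: [0.6048, -0.0175, 0.1639]
orientation: [-3.131, 0.233, -0.004]
force: [-0.2, 5.7, 8.1]
opening: 0.0386
gripper_force: 34.9
```

Emit:
{"name": "move_arm", "arguments": {
  "deltas": [0, 0, 0, 0, 0, -0.02, 0, 0, 0, 0, 0, 0, -0.06, 0, 0, 0, 0, 0, 0, -0.13, 0, 0, 0, 0, 0, 0, -0.22, 0, 0, 0, 0, 0, 0, -0.32, 0, 0, 0, 0, 0, 0, -0.42, 0, 0, 0, 0, 0, 0, -0.52, 0, 0, 0, 0, 0, 0, -0.62, 0, 0, 0, 0, 0, 0, -0.72, 0, 0, 0, 0, 0, 0, -0.82, 0, 0, 0, 0, 0, 0, -0.92, 0, 0, 0, 0, 0, 0, -1.02, 0]
}}

```text
t: 14.42
tool_pos: [0.6047, -0.0174, 0.1639]
orientation: [-2.846, -1.33, -0.004]
force: [-1.3, 6.7, 8.3]
opening: 0.0385
gripper_force: 35.0
```

Emit:
{"name": "move_arm", "arguments": {
  "deltas": [0, 0, 0, 0, 0, -0.1, 0, 0, 0, 0, 0, 0, -0.2, 0, 0, 0, 0, 0, 0, -0.3, 0, 0, 0, 0, 0, 0, -0.4, 0, 0, 0, 0, 0, 0, -0.5, 0, 0, 0, 0, 0, 0, -0.6, 0, 0, 0, 0, 0, 0, -0.7, 0, 0, 0, 0, 0, 0, -0.8, 0, 0, 0, 0, 0, 0, -0.89, 0, 0, 0, 0, 0, 0, -0.97, 0, 0, 0, 0, 0, 0, -1.03, 0, 0, 0, 0, 0, 0, -1.07, 0]
}}

```text
t: 15.92
tool_pos: [0.6047, -0.0175, 0.1639]
orientation: [1.771, 2.593, 0.004]
force: [-1.0, 6.0, 9.2]
opening: 0.0389
gripper_force: 35.0
```

Emit:
{"name": "move_arm", "arguments": {
  "deltas": [0, 0, 0, 0, 0, 0, 0, 0, 0, 0, 0, 0, 0, 0]
}}

```text
t: 16.18
tool_pos: [0.6047, -0.0175, 0.1639]
orientation: [1.774, 2.592, 0.004]
force: [-0.5, 6.0, 7.3]
opening: 0.0385
gripper_force: 34.9
```

Run:
```python
from h import *
s=st();y=Ro.from_rotvec(s['orientation']).as_matrix()[:,1];print(np.degrees(np.arctan2(y[1],y[0])),s['force'])
```

```text
t 16.18 tcp [ 0.6047 -0.0175  0.1639] x [-0.362  0.932  0.001] y [0.932 0.362 0.003] z [ 0.002  0.001 -1.   ] op 0.0385 gf 34.942216873168945 q [-0.11  0.18  1.55  0.    1.41 -0.49]
21.234915862486908 [-0.49101101  6.0289633   7.33348971]
```

Emit:
{"name": "move_arm", "arguments": {
  "deltas": [0, 0, 0, 0, 0, 0, 0.6, 0, 0, 0, 0, 0, 0, 0.8, 0, 0, 0, 0, 0, 0, 1, 0, 0, 0, 0, 0, 0, 1, 0, 0, -0.03, 0, 0, 0, 1, 0, 0, -0.065, 0, 0, 0, 1, 0, 0, -0.065, 0, 0, 0, 1]
}}

```text
t: 17.05
tool_pos: [0.6057, -0.0193, 0.2306]
orientation: [1.773, 2.587, 0.003]
force: [0.2, -0.7, 0.0]
opening: 0.0929
gripper_force: 0.0
```

Run:
```python
from h import *
s=st();plan([.579,-.3622,.15],81.1)
blobs()
im,d=snap('top','t2.png')
```

```text
t 17.05 tcp [ 0.6057 -0.0193  0.2306] x [-0.361  0.933 -0.003] y [0.932 0.361 0.005] z [ 0.006 -0.001 -1.   ] op 0.0929 gf 0.0 q [-0.12  0.14  1.48 -0.    1.52 -0.49]
plan [-0.3099 -0.1491  0.0809] [ 0.0027  0.0054 -1.0459]
[392. 142.] 138 zmax 0.0286 c 0.6861 -0.4379 D 0.0445
[345. 153.] 107 zmax 0.0468 c 0.6484 -0.2939 D 0.0313
[145. 165.] 168 zmax 0.0268 c 0.6295 0.2797 D 0.0399
[112. 179.] 477 zmax 0.048 c 0.5866 0.3662 D 0.0678
[370. 176.] 330 zmax 0.071 c 0.5783 -0.3632 D 0.0462
[245. 188.] 887 zmax 0.0651 c 0.5435 -0.0065 D 0.1505
[293. 194.] 129 zmax 0.1114 c 0.5346 -0.1501 D 0.0073
[340. 204.] 470 zmax 0.0495 c 0.5011 -0.2715 D 0.0667
[104. 231.] 362 zmax 0.0386 c 0.4421 0.3869 D 0.0578
[338. 266.] 500 zmax 0.0484 c 0.3302 -0.2559 D 0.0677
[141. 267.] 368 zmax 0.0391 c 0.3408 0.2811 D 0.0566
```

View pics/t2.png

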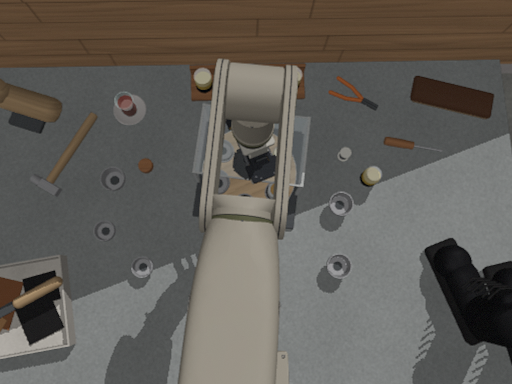

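Emit:
{"name": "move_arm", "arguments": {
  "deltas": [-0.03, -0.015, 0, 0, 0, -0.1, 1, -0.07, -0.034, 0, 0, 0, -0.22, 1, -0.12, -0.058, 0.01, 0, 0, -0.36, 1, -0.17, -0.082, 0.03, 0, 0, -0.5, 1, -0.22, -0.106, 0.05, 0, 0, -0.64, 1, -0.26, -0.125, 0.065, 0, 0, -0.78, 1, -0.29, -0.14, 0.075, 0, 0, -0.92, 1, -0.305, -0.147, 0.08, 0, 0, -1.0, 1, -0.31, -0.1492, 0.08, 0, 0, -1.046, 1, -0.31, -0.1492, 0.08, 0, 0, -1.046, 1, -0.31, -0.1492, 0.08, 0, 0, -1.046, 1]
}}

```text
t: 18.52
tool_pos: [0.5764, -0.361, 0.146]
orientation: [-0.245, -3.131, -0.001]
force: [-0.1, 0.2, 0.2]
opening: 0.093
gripper_force: 0.0
```

Run:
```python
from h import *
s=st();plan([.579,-.3623,.043],81.1);plan([.579,-.3623,.06],81.1)
```

```text
t 18.52 tcp [ 0.5764 -0.361   0.146 ] x [-0.988  0.155  0.002] y [0.155 0.988 0.001] z [-0.001  0.001 -1.   ] op 0.093 gf 0.0 q [-0.63  0.39  1.33  0.    1.42 -2.05]
plan [-0.0029 -0.001   0.103 ] [ 0.0008 -0.0015 -0.0006]
plan [-0.0029 -0.001   0.086 ] [ 0.0008 -0.0015 -0.0006]
```

Emit:
{"name": "move_arm", "arguments": {
  "deltas": [-0.0029, -0.001, 0.03, 0, 0, 0, 1, -0.0029, -0.001, 0.06, 0, 0, 0, 1, -0.0029, -0.001, 0.09, 0, 0, 0, 1, -0.0029, -0.001, 0.103, 0, 0, 0, 1, -0.0029, -0.001, 0.103, 0, 0, 0, 1, -0.0029, -0.001, 0.103, 0, 0, 0, 1]
}}

```text
t: 19.27
tool_pos: [0.5805, -0.3636, 0.0459]
orientation: [0.243, 3.13, -0.002]
force: [-0.5, -0.6, 0.3]
opening: 0.0927
gripper_force: 0.0
```

Run:
```python
from h import *
s=st();plan([.579,-.3623,.043],81.1)
```

```text
t 19.27 tcp [ 0.5805 -0.3636  0.0459] x [-0.988  0.154 -0.002] y [ 0.154  0.988 -0.001] z [ 0.002 -0.001 -1.   ] op 0.0927 gf 0.0 q [-0.63  0.5   1.39  0.    1.25 -2.05]
plan [0.0017 0.001  0.0029] [-0.001   0.0021  0.0003]
```

Emit:
{"name": "move_arm", "arguments": {
  "deltas": [0.0015, 0.001, 0.002, 0, 0, 0, 1, 0.0015, 0.001, 0.002, 0, 0, 0, 1, 0.0015, 0.001, 0.002, 0, 0, 0, 0, 0.0015, 0.001, 0.002, 0, 0, 0, 0, 0.0015, 0.001, 0.002, 0, 0, 0, 0, 0.0015, 0.001, 0.002, 0, 0, 0, 0, 0.0015, 0.001, 0.002, 0, 0, 0, 0, 0.0015, 0.001, 0.002, 0, 0, 0, 0, 0.0015, 0.001, 0.002, 0, 0, 0, 0],
  "squeeze": 25
}}

```text
t: 20.4
tool_pos: [0.5782, -0.3619, 0.0421]
orientation: [0.243, 3.132, -0.0]
force: [0.4, -1.0, -0.1]
opening: 0.0488
gripper_force: 25.0
```

Run:
```python
from h import *
s=st();plan([.5085,-.0037,.15],81.1)
```

```text
t 20.4 tcp [ 0.5782 -0.3619  0.0421] x [-0.988  0.154 -0.   ] y [ 0.154  0.988 -0.   ] z [-0. -0. -1.] op 0.0488 gf 24.99979555606842 q [-0.63  0.49  1.4  -0.    1.25 -2.05]
plan [ 0.1242  0.3432 -0.1079] [-0.0001  0.      0.0003]
```

Emit:
{"name": "move_arm", "arguments": {
  "deltas": [0, 0, -0.03, 0, 0, 0, 0, 0.01, 0, -0.07, 0, 0, 0, 0, 0.05, 0.02, -0.1, 0, 0, 0, 0, 0.09, 0.06, -0.12, 0, 0, 0, 0, 0.12, 0.11, -0.13, 0, 0, 0, 0, 0.124, 0.16, -0.13, 0, 0, 0, 0, 0.124, 0.21, -0.13, 0, 0, 0, 0, 0.124, 0.26, -0.13, 0, 0, 0, 0, 0.124, 0.3, -0.12, 0, 0, 0, 0, 0.124, 0.33, -0.108, 0, 0, 0, 0, 0.124, 0.343, -0.108, 0, 0, 0, 0, 0.124, 0.343, -0.108, 0, 0, 0, 0]
}}

```text
t: 21.9
tool_pos: [0.5087, -0.0036, 0.1504]
orientation: [0.241, 3.132, -0.0]
force: [-0.4, -1.1, -2.0]
opening: 0.0485
gripper_force: 25.0
```

Run:
```python
from h import *
s=st();plan([.5085,-.0037,.0635],81.1)
im,d=robot.read_camera('scene');c=im[130:300,190:345]
cv2.imwrite('pics/s4.png',cv2.cvtColor(cv2.resize(c,(547,600),interpolation=cv2.INTER_CUBIC),cv2.COLOR_RGB2BGR))
```

```text
t 21.9 tcp [ 0.5087 -0.0036  0.1504] x [-0.988  0.153 -0.   ] y [ 0.153  0.988 -0.   ] z [ 0. -0. -1.] op 0.0485 gf 24.999705255031586 q [-0.11 -0.07  1.83 -0.    1.37 -1.52]
plan [ 0.0002 -0.0001  0.0869] [-0.0002  0.0001  0.0016]
```

View pics/s4.png

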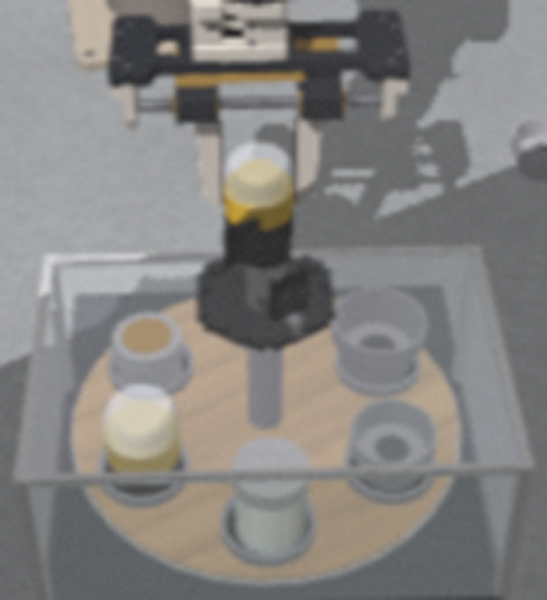

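Emit:
{"name": "move_arm", "arguments": {
  "deltas": [0, 0, 0.02, 0, 0, 0, 0, 0, 0, 0.045, 0, 0, 0, 0, 0, 0, 0.065, 0, 0, 0, 0, 0, 0, 0.075, 0, 0, 0, 0, 0, 0, 0.08, 0, 0, 0, 0, 0, 0, 0.084, 0, 0, 0, 0, 0, 0, 0.087, 0, 0, 0, 0, 0, 0, 0.0885, 0, 0, 0, 0, 0, 0, 0.0885, 0, 0, 0, 0]
}}

```text
t: 23.08
tool_pos: [0.509, -0.004, 0.0621]
orientation: [0.243, 3.131, -0.0]
force: [0.1, 0.0, -1.8]
opening: 0.0488
gripper_force: 24.9
```

Emit:
{"name": "move_arm", "arguments": {
  "deltas": [0, 0, 0.001, 0, 0, 0, 0, 0, 0, 0.001, 0, 0, 0, 0, 0, 0, 0.001, 0, 0, 0, 0.6, 0, 0, 0.001, 0, 0, 0, 0.75, 0, 0, 0.001, 0, 0, 0, 0.8, 0, 0, -0.03, 0, 0, 0, 0.8, 0, 0, -0.07, 0, 0, 0, 0.9, 0, 0, -0.12, 0, 0, 0, 1, 0, 0, -0.16, 0, 0, 0, 1, 0, 0, -0.16, 0, 0, 0, 1]
}}

```text
t: 24.32
tool_pos: [0.511, -0.004, 0.2259]
orientation: [0.243, 3.125, -0.0]
force: [0.5, -0.0, 0.2]
opening: 0.0929
gripper_force: 0.0
```

Run:
```python
from h import *
s=st();plan([.6030,-.0185,.225],81.1)
im,d=robot.read_camera('scene');c=im[130:300,190:345]
cv2.imwrite('pics/s5.png',cv2.cvtColor(cv2.resize(c,(547,600),interpolation=cv2.INTER_CUBIC),cv2.COLOR_RGB2BGR))
```

```text
t 24.32 tcp [ 0.511  -0.004   0.2259] x [-0.988  0.154 -0.007] y [0.154 0.988 0.   ] z [ 0.007 -0.001 -1.   ] op 0.0929 gf 0.0 q [-0.11 -0.12  1.74  0.    1.51 -1.52]
plan [-0.0931 -0.0001  0.0016] [0.0004 0.0073 0.0003]
```

View pics/s5.png

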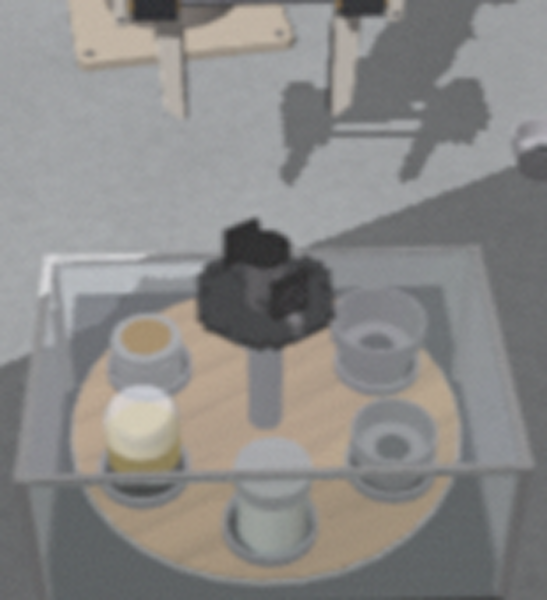

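Emit:
{"name": "move_arm", "arguments": {
  "deltas": [-0.02, 0, 0, 0, 0, 0.14, 1, -0.05, 0, 0, 0, 0, 0.32, 1, -0.08, 0, 0, 0, 0, 0.5, 1, -0.094, 0.0008, 0, 0, 0, 0.68, 1, -0.094, 0.0008, 0, 0, 0, 0.86, 1, -0.094, 0.0008, 0, 0, 0, 1.0, 1, -0.094, 0.0008, 0, 0, 0, 1.047, 1, -0.094, 0.0008, 0.0, 0, 0, 1.047, 1, -0.094, 0.0008, 0.03, 0, 0, 1.047, 1, -0.094, 0.0008, 0.063, 0, 0, 1.047, 1, -0.094, 0.0008, 0.063, 0, 0, 1.047, 1, -0.094, 0.0008, 0.063, 0, 0, 1.047, 1]
}}

```text
t: 25.88
tool_pos: [0.6019, -0.0176, 0.1594]
orientation: [1.776, 2.591, 0.0]
force: [-0.0, -0.2, -0.0]
opening: 0.0929
gripper_force: 0.0
```

Run:
```python
from h import *
s=st();plan([.604,-.0178,.161],21.1)
```

```text
t 25.88 tcp [ 0.6019 -0.0176  0.1594] x [-0.361  0.933 -0.   ] y [0.933 0.361 0.   ] z [ 0. -0. -1.] op 0.0929 gf 0.0 q [-0.11  0.18  1.57 -0.    1.4  -0.48]
plan [-0.001   0.0019 -0.0016] [0.0002 0.0001 0.0011]
```

Close on the tabs, then turn +60°.

Emit:
{"name": "move_arm", "arguments": {
  "deltas": [-0.001, 0.001, -0.001, 0, 0, 0, 0, -0.001, 0.001, -0.001, 0, 0, 0, 0, -0.001, 0.001, -0.001, 0, 0, 0, 0, -0.001, 0.001, -0.001, 0, 0, 0, 0, -0.001, 0.001, -0.001, 0, 0, 0, 0, -0.001, 0.001, -0.001, 0, 0, 0, 0, -0.001, 0.001, -0.001, 0, 0, 0, 0, -0.001, 0.001, -0.001, 0, 0, 0, 0],
  "squeeze": 35
}}

```text
t: 26.88
tool_pos: [0.6047, -0.0176, 0.1608]
orientation: [1.774, 2.589, 0.004]
force: [7.4, 2.1, 2.6]
opening: 0.0385
gripper_force: 35.0
```

Emit:
{"name": "move_arm", "arguments": {
  "deltas": [0, 0, 0, 0, 0, -0.02, 0, 0, 0, 0, 0, 0, -0.06, 0, 0, 0, 0, 0, 0, -0.13, 0, 0, 0, 0, 0, 0, -0.22, 0, 0, 0, 0, 0, 0, -0.33, 0, 0, 0, 0, 0, 0, -0.45, 0, 0, 0, 0, 0, 0, -0.57, 0, 0, 0, 0, 0, 0, -0.69, 0, 0, 0, 0, 0, 0, -0.81, 0, 0, 0, 0, 0, 0, -0.91, 0, 0, 0, 0, 0, 0, -0.99, 0, 0, 0, 0, 0, 0, -1.03, 0]
}}

```text
t: 28.38
tool_pos: [0.6047, -0.0174, 0.1608]
orientation: [0.266, 3.126, 0.002]
force: [7.1, 3.4, 2.9]
opening: 0.0386
gripper_force: 35.0
```

Emit:
{"name": "move_arm", "arguments": {
  "deltas": [0, 0, 0, 0, 0, -0.017, 0, 0, 0, 0, 0, 0, -0.017, 0, 0, 0, 0, 0, 0, -0.017, 0]
}}

```text
t: 28.75
tool_pos: [0.6047, -0.0174, 0.1608]
orientation: [0.242, 3.128, 0.002]
force: [7.4, 3.3, 3.1]
opening: 0.0391
gripper_force: 35.0
```

Run:
```python
from h import *
s=st();y=Ro.from_rotvec(s['orientation']).as_matrix()[:,1];print(np.degrees(np.arctan2(y[1],y[0])),s['force'])
```

```text
t 28.75 tcp [ 0.6047 -0.0174  0.1608] x [-0.988  0.154 -0.004] y [0.154 0.988 0.002] z [ 0.004  0.001 -1.   ] op 0.0391 gf 35.00674545764923 q [-0.11  0.18  1.56  0.    1.4  -1.53]
81.14198566101022 [7.36198955 3.28296565 3.08596974]
```

Emit:
{"name": "move_arm", "arguments": {
  "deltas": [0, 0, 0, 0, 0, 0, 0.6, 0, 0, 0, 0, 0, 0, 0.8, 0, 0, 0, 0, 0, 0, 1, 0, 0, 0, 0, 0, 0, 1, 0, 0, -0.03, 0, 0, 0, 1, 0, 0, -0.065, 0, 0, 0, 1, 0, 0, -0.065, 0, 0, 0, 1]
}}

```text
t: 29.62
tool_pos: [0.6043, -0.0184, 0.2278]
orientation: [0.243, 3.128, -0.001]
force: [0.4, 0.0, 0.4]
opening: 0.0927
gripper_force: 0.0
```

Run:
```python
from h import *
s=st();fit('top',.5085,-.004,.055,.04);blobs();plan([.502,-.2715,.12],81.1)
```

```text
t 29.62 tcp [ 0.6043 -0.0184  0.2278] x [-0.988  0.154 -0.005] y [ 0.154  0.988 -0.   ] z [ 0.004 -0.001 -1.   ] op 0.0927 gf 0.0 q [-0.12  0.14  1.48 -0.    1.52 -1.53]
top 56 mec 0.5232 -0.007 D 0.0583 mean [ 0.5327 -0.0073  0.0634]
[392. 142.] 141 zmax 0.0308 c 0.6838 -0.4395 D 0.0466
[344. 153.] 109 zmax 0.0447 c 0.649 -0.2944 D 0.0318
[145. 165.] 171 zmax 0.0246 c 0.6289 0.2798 D 0.0422
[112. 179.] 481 zmax 0.0488 c 0.5865 0.3656 D 0.0676
[244. 188.] 936 zmax 0.0847 c 0.5396 -0.0765 D 0.0278
[293. 191.] 104 zmax 0.1137 c 0.5346 -0.1514 D 0.0052
[340. 204.] 469 zmax 0.0487 c 0.5008 -0.2718 D 0.0674
[104. 231.] 362 zmax 0.0378 c 0.4416 0.3877 D 0.058
[338. 266.] 501 zmax 0.049 c 0.3298 -0.2562 D 0.0678
[141. 267.] 370 zmax 0.0385 c 0.341 0.2814 D 0.0578
plan [ 0.0602 -0.2658  0.1041] [-0.0002 -0.0008  0.0003]
```

Emit:
{"name": "move_arm", "arguments": {
  "deltas": [0.01, -0.04, 0, 0, 0, 0, 1, 0.025, -0.1, 0, 0, 0, 0, 1, 0.04, -0.16, 0.02, 0, 0, 0, 1, 0.05, -0.21, 0.06, 0, 0, 0, 1, 0.058, -0.25, 0.09, 0, 0, 0, 1, 0.06, -0.2658, 0.104, 0, 0, 0, 1, 0.06, -0.2658, 0.104, 0, 0, 0, 1, 0.06, -0.2658, 0.104, 0, 0, 0, 1, 0.06, -0.2658, 0.104, 0, 0, 0, 1]
}}

```text
t: 30.85
tool_pos: [0.504, -0.2706, 0.1221]
orientation: [0.24, 3.13, -0.001]
force: [0.4, -0.3, -0.5]
opening: 0.0932
gripper_force: 0.0
```

Run:
```python
from h import *
s=st();plan([.502,-.2717,.041],81.1)
```

```text
t 30.85 tcp [ 0.504  -0.2706  0.1221] x [-0.988  0.153 -0.002] y [ 0.153  0.988 -0.001] z [ 0.002 -0.001 -1.   ] op 0.0932 gf 0.0 q [-0.58  0.13  1.69  0.    1.32 -2.  ]
plan [ 0.002  -0.0013  0.0811] [-0.0007  0.0021  0.0021]
```

Emit:
{"name": "move_arm", "arguments": {
  "deltas": [0.0015, -0.001, 0.03, 0, 0, 0, 1, 0.0015, -0.001, 0.06, 0, 0, 0, 1, 0.0015, -0.001, 0.08, 0, 0, 0, 1, 0.0015, -0.001, 0.08, 0, 0, 0, 1, 0.0015, -0.001, 0.08, 0, 0, 0, 0, 0.0015, -0.001, 0.08, 0, 0, 0, 0, 0.0015, -0.001, 0.08, 0, 0, 0, 0, 0.0015, -0.001, 0.08, 0, 0, 0, 0, 0.0015, -0.001, 0.08, 0, 0, 0, 0],
  "squeeze": 25
}}

```text
t: 31.98
tool_pos: [0.5016, -0.2725, 0.0417]
orientation: [0.243, 3.131, -0.001]
force: [-0.4, 1.6, 5.7]
opening: 0.0662
gripper_force: 25.0
```

Run:
```python
from h import *
s=st();plan([.509,-.0035,.14],81.1)
```

```text
t 31.98 tcp [ 0.5016 -0.2725  0.0417] x [-0.988  0.154 -0.001] y [ 0.154  0.988 -0.   ] z [ 0.001 -0.001 -1.   ] op 0.0662 gf 25.000849047792144 q [-0.59  0.22  1.74  0.    1.17 -2.  ]
plan [ 0.0341  0.2668 -0.0985] [-0.0004  0.0014  0.0002]
```

Emit:
{"name": "move_arm", "arguments": {
  "deltas": [0, 0, -0.03, 0, 0, 0, 0, 0.01, 0.02, -0.07, 0, 0, 0, 0, 0.02, 0.06, -0.09, 0, 0, 0, 0, 0.03, 0.11, -0.1, 0, 0, 0, 0, 0.034, 0.16, -0.1, 0, 0, 0, 0, 0.034, 0.21, -0.1, 0, 0, 0, 0, 0.034, 0.25, -0.1, 0, 0, 0, 0, 0.034, 0.2665, -0.1, 0, 0, 0, 0, 0.034, 0.2665, -0.1, 0, 0, 0, 0, 0.034, 0.2665, -0.1, 0, 0, 0, 0]
}}

```text
t: 33.22
tool_pos: [0.5084, -0.0048, 0.1405]
orientation: [-0.244, -3.132, 0.001]
force: [1.3, -0.7, -1.8]
opening: 0.0659
gripper_force: 25.0
```

Run:
```python
from h import *
s=st();plan([.509,-.0035,.0797],81.1)
im,d=robot.read_camera('scene');c=im[130:300,190:345]
cv2.imwrite('pics/s6.png',cv2.cvtColor(cv2.resize(c,(547,600),interpolation=cv2.INTER_CUBIC),cv2.COLOR_RGB2BGR))
```

```text
t 33.23 tcp [ 0.5084 -0.0048  0.1405] x [-0.988  0.155  0.   ] y [ 0.155  0.988 -0.001] z [-0.    -0.001 -1.   ] op 0.0659 gf 24.999487073218916 q [-0.11 -0.06  1.85 -0.    1.35 -1.52]
plan [-0.0004  0.0014  0.0608] [-0.0006 -0.0004 -0.0003]
```

View pics/s6.png

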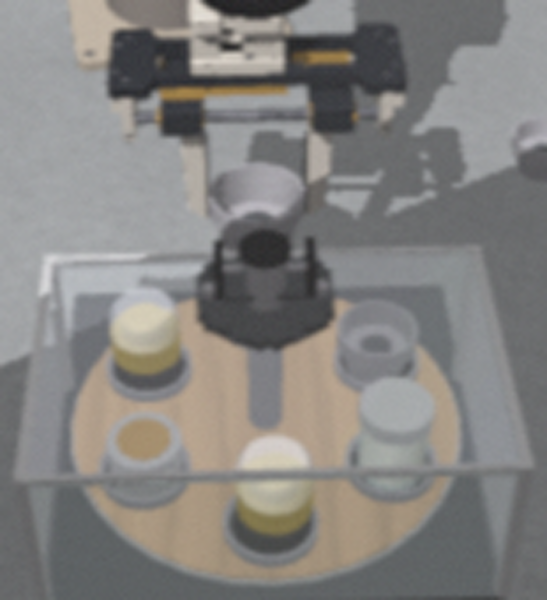

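Emit:
{"name": "move_arm", "arguments": {
  "deltas": [-0.0004, 0.0012, 0.015, 0, 0, 0, 0, -0.0004, 0.0012, 0.033, 0, 0, 0, 0, -0.0004, 0.0012, 0.046, 0, 0, 0, 0, -0.0004, 0.0012, 0.053, 0, 0, 0, 0, -0.0004, 0.0012, 0.057, 0, 0, 0, 0, -0.0004, 0.0012, 0.06, 0, 0, 0, 0, -0.0004, 0.0012, 0.061, 0, 0, 0, 0, -0.0004, 0.0012, 0.061, 0, 0, 0, 0]
}}

```text
t: 34.28
tool_pos: [0.5094, -0.0025, 0.08]
orientation: [0.243, 3.132, 0.0]
force: [-0.3, -0.4, -1.9]
opening: 0.0661
gripper_force: 25.0
```

Nearly seated without resistance; 1 mm more, then release and rise.

Emit:
{"name": "move_arm", "arguments": {
  "deltas": [0, -0.001, 0.001, 0, 0, 0, 0, 0, -0.001, 0.001, 0, 0, 0, 0, 0, -0.001, 0.001, 0, 0, 0, 0.8, 0, -0.001, 0.001, 0, 0, 0, 0.9, 0, -0.001, 0.001, 0, 0, 0, 0.9, 0, -0.001, -0.03, 0, 0, 0, 0.9, 0, -0.001, -0.07, 0, 0, 0, 1, 0, -0.001, -0.11, 0, 0, 0, 1, 0, -0.001, -0.11, 0, 0, 0, 1]
}}

```text
t: 35.4
tool_pos: [0.5114, -0.0038, 0.1938]
orientation: [0.243, 3.125, -0.0]
force: [0.2, 0.2, 0.5]
opening: 0.093
gripper_force: 0.0
```

Run:
```python
from h import *
s=st();blobs();plan([.331,-.256,.12],81.1)
```

```text
t 35.4 tcp [ 0.5114 -0.0038  0.1938] x [-0.988  0.154 -0.007] y [0.154 0.988 0.   ] z [ 0.007 -0.001 -1.   ] op 0.093 gf 0.0 q [-0.11 -0.1   1.79  0.    1.45 -1.52]
[392. 142.] 143 zmax 0.0301 c 0.6838 -0.4377 D 0.0448
[344. 153.] 110 zmax 0.0461 c 0.6484 -0.2935 D 0.0312
[145. 165.] 170 zmax 0.0258 c 0.6294 0.2795 D 0.0407
[112. 179.] 478 zmax 0.0479 c 0.5873 0.3656 D 0.0685
[291. 199.] 189 zmax 0.1133 c 0.5362 -0.1503 D 0.0083
[242. 209.] 918 zmax 0.0846 c 0.505 -0.0037 D 0.0643
[104. 231.] 364 zmax 0.0372 c 0.4427 0.3861 D 0.0585
[338. 266.] 499 zmax 0.0481 c 0.33 -0.2561 D 0.0673
[141. 267.] 368 zmax 0.0391 c 0.3405 0.2814 D 0.0572
plan [ 0.1383 -0.277   0.0708] [0.0002 0.0035 0.0003]
```

Emit:
{"name": "move_arm", "arguments": {
  "deltas": [0.015, -0.03, 0, 0, 0, 0, 1, 0.04, -0.08, 0, 0, 0, 0, 1, 0.065, -0.13, 0.01, 0, 0, 0, 1, 0.09, -0.18, 0.03, 0, 0, 0, 1, 0.115, -0.23, 0.05, 0, 0, 0, 1, 0.13, -0.262, 0.065, 0, 0, 0, 1, 0.138, -0.277, 0.071, 0, 0, 0, 1, 0.138, -0.277, 0.071, 0, 0, 0, 1, 0.138, -0.277, 0.071, 0, 0, 0, 1, 0.138, -0.277, 0.071, 0, 0, 0, 1]
}}

```text
t: 36.7
tool_pos: [0.3305, -0.2553, 0.1188]
orientation: [0.241, 3.132, 0.0]
force: [-0.4, -1.4, 0.7]
opening: 0.0928
gripper_force: 0.0
```

Run:
```python
from h import *
s=st();plan([.331,-.256,.0415],81.1)
```

```text
t 36.7 tcp [ 0.3305 -0.2553  0.1188] x [-0.988  0.153 -0.   ] y [0.153 0.988 0.   ] z [ 0. -0. -1.] op 0.0928 gf 0.0 q [-0.78 -0.31  2.1   0.    1.34 -2.2 ]
plan [-0.0006 -0.0006  0.0773] [0.     0.0003 0.0016]
```

Emit:
{"name": "move_arm", "arguments": {
  "deltas": [-0.0006, -0.0006, 0.03, 0, 0, 0, 1, -0.0006, -0.0006, 0.06, 0, 0, 0, 1, -0.0006, -0.0006, 0.077, 0, 0, 0, 1, -0.0006, -0.0006, 0.077, 0, 0, 0, 1, -0.0006, -0.0006, 0.077, 0, 0, 0, 0, -0.0006, -0.0006, 0.077, 0, 0, 0, 0, -0.0006, -0.0006, 0.077, 0, 0, 0, 0, -0.0006, -0.0006, 0.077, 0, 0, 0, 0, -0.0006, -0.0006, 0.077, 0, 0, 0, 0],
  "squeeze": 25
}}

```text
t: 37.83
tool_pos: [0.3309, -0.2569, 0.0424]
orientation: [0.243, 3.131, -0.001]
force: [-0.6, 2.0, 6.0]
opening: 0.0671
gripper_force: 25.0
```

Run:
```python
from h import *
s=st();plan([.509,-.0037,.16],81.1)
```

```text
t 37.83 tcp [ 0.3309 -0.2569  0.0424] x [-0.988  0.155 -0.001] y [ 0.155  0.988 -0.   ] z [ 0.001 -0.001 -1.   ] op 0.0671 gf 25.001189509348478 q [-0.78 -0.19  2.16  0.    1.17 -2.2 ]
plan [-0.137   0.2777 -0.1175] [-0.0005  0.0011  0.0002]
```

Emit:
{"name": "move_arm", "arguments": {
  "deltas": [0, 0, -0.03, 0, 0, 0, 0, -0.01, 0.02, -0.07, 0, 0, 0, 0, -0.03, 0.06, -0.1, 0, 0, 0, 0, -0.055, 0.11, -0.118, 0, 0, 0, 0, -0.08, 0.16, -0.118, 0, 0, 0, 0, -0.105, 0.21, -0.118, 0, 0, 0, 0, -0.125, 0.25, -0.118, 0, 0, 0, 0, -0.135, 0.272, -0.118, 0, 0, 0, 0, -0.137, 0.2775, -0.118, 0, 0, 0, 0, -0.137, 0.2775, -0.118, 0, 0, 0, 0, -0.137, 0.2775, -0.118, 0, 0, 0, 0]
}}

```text
t: 39.2
tool_pos: [0.5081, -0.0045, 0.1595]
orientation: [-0.245, -3.132, 0.001]
force: [0.1, -1.1, -0.6]
opening: 0.0673
gripper_force: 25.0
```

Run:
```python
from h import *
s=st();plan([.509,-.0037,.0984],81.1)
```

```text
t 39.2 tcp [ 0.5081 -0.0045  0.1595] x [-0.988  0.155  0.   ] y [ 0.155  0.988 -0.   ] z [-0. -0. -1.] op 0.0673 gf 24.999622280956828 q [-0.11 -0.07  1.83 -0.    1.39 -1.52]
plan [-0.0008  0.001   0.0611] [-0.0004 -0.0003 -0.0008]
```

Emit:
{"name": "move_arm", "arguments": {
  "deltas": [-0.0008, 0.001, 0.015, 0, 0, 0, 0, -0.0008, 0.001, 0.033, 0, 0, 0, 0, -0.0008, 0.001, 0.046, 0, 0, 0, 0, -0.0008, 0.001, 0.053, 0, 0, 0, 0, -0.0008, 0.001, 0.057, 0, 0, 0, 0, -0.0008, 0.001, 0.06, 0, 0, 0, 0, -0.0008, 0.001, 0.061, 0, 0, 0, 0, -0.0008, 0.001, 0.061, 0, 0, 0, 0]
}}

```text
t: 40.2
tool_pos: [0.5098, -0.0027, 0.099]
orientation: [0.243, 3.132, -0.0]
force: [0.2, -0.4, -1.4]
opening: 0.0675
gripper_force: 25.0
```

Emit:
{"name": "move_arm", "arguments": {
  "deltas": [0, -0.001, 0.001, 0, 0, 0, 0, 0, -0.001, 0.001, 0, 0, 0, 0, 0, -0.001, 0.001, 0, 0, 0, 0.8, 0, -0.001, 0.001, 0, 0, 0, 0.9, 0, -0.001, 0.001, 0, 0, 0, 0.9, 0, -0.001, -0.03, 0, 0, 0, 0.9, 0, -0.001, -0.07, 0, 0, 0, 1, 0, -0.001, -0.1, 0, 0, 0, 1, 0, -0.001, -0.1, 0, 0, 0, 1]
}}

```text
t: 41.32
tool_pos: [0.5111, -0.0039, 0.2015]
orientation: [0.243, 3.127, -0.0]
force: [0.2, -1.6, -0.6]
opening: 0.0927
gripper_force: 0.0
```

Run:
```python
from h import *
s=st();blobs();plan([.588,.366,.12],81.1)
```

```text
t 41.33 tcp [ 0.5111 -0.0039  0.2015] x [-0.988  0.154 -0.005] y [0.154 0.988 0.   ] z [ 0.005 -0.001 -1.   ] op 0.0927 gf 0.0 q [-0.11 -0.1   1.77 -0.    1.46 -1.52]
[391. 142.] 140 zmax 0.0303 c 0.6834 -0.437 D 0.0425
[345. 153.] 107 zmax 0.0454 c 0.6487 -0.2945 D 0.0324
[145. 165.] 167 zmax 0.0264 c 0.6286 0.2794 D 0.0414
[112. 179.] 479 zmax 0.0476 c 0.5871 0.3653 D 0.0687
[292. 192.] 116 zmax 0.1148 c 0.534 -0.151 D 0.0056
[242. 209.] 974 zmax 0.1021 c 0.5046 -0.0046 D 0.065
[287. 217.] 90 zmax 0.0172 c 0.472 -0.13 D 0.0671
[104. 231.] 364 zmax 0.0383 c 0.4421 0.3864 D 0.0578
[141. 267.] 369 zmax 0.0385 c 0.3406 0.2809 D 0.057
plan [-0.0197  0.3774  0.0795] [0.     0.0022 0.0003]
```

Emit:
{"name": "move_arm", "arguments": {
  "deltas": [0, 0.03, 0, 0, 0, 0, 1, -0.005, 0.08, 0, 0, 0, 0, 1, -0.01, 0.13, 0, 0, 0, 0, 1, -0.015, 0.18, 0, 0, 0, 0, 1, -0.018, 0.23, 0.01, 0, 0, 0, 1, -0.02, 0.28, 0.03, 0, 0, 0, 1, -0.02, 0.33, 0.06, 0, 0, 0, 1, -0.02, 0.365, 0.075, 0, 0, 0, 1, -0.02, 0.377, 0.08, 0, 0, 0, 1, -0.02, 0.377, 0.08, 0, 0, 0, 1, -0.02, 0.377, 0.08, 0, 0, 0, 1]
}}

```text
t: 42.75
tool_pos: [0.5878, 0.3645, 0.1193]
orientation: [0.245, 3.131, -0.0]
force: [-0.2, -0.4, -1.0]
opening: 0.0931
gripper_force: 0.0
```

Run:
```python
from h import *
s=st();plan([.588,.3657,.0415],81.1)
```

```text
t 42.75 tcp [0.5878 0.3645 0.1193] x [-0.988  0.155 -0.001] y [ 0.155  0.988 -0.   ] z [ 0.001 -0.    -1.   ] op 0.0931 gf 0.0 q [ 0.48  0.44  1.32 -0.    1.38 -0.93]
plan [0.0001 0.0012 0.0778] [-0.      0.0007 -0.0007]
```

Emit:
{"name": "move_arm", "arguments": {
  "deltas": [0, 0.001, 0.03, 0, 0, 0, 1, 0, 0.001, 0.06, 0, 0, 0, 1, 0, 0.001, 0.078, 0, 0, 0, 1, 0, 0.001, 0.078, 0, 0, 0, 1, 0, 0.001, 0.078, 0, 0, 0, 0, 0, 0.001, 0.078, 0, 0, 0, 0, 0, 0.001, 0.078, 0, 0, 0, 0, 0, 0.001, 0.078, 0, 0, 0, 0, 0, 0.001, 0.078, 0, 0, 0, 0],
  "squeeze": 25
}}

```text
t: 43.88
tool_pos: [0.5881, 0.3671, 0.0419]
orientation: [0.243, 3.131, 0.001]
force: [-0.3, -0.8, 5.1]
opening: 0.0671
gripper_force: 25.0
```

Run:
```python
from h import *
s=st();plan([.509,-.0037,.18],81.1)
```

```text
t 43.88 tcp [0.5881 0.3671 0.0419] x [-0.988  0.154 -0.001] y [0.154 0.988 0.001] z [ 0.002  0.001 -1.   ] op 0.0671 gf 25.0017990573906 q [ 0.48  0.52  1.36 -0.    1.25 -0.93]
plan [ 0.0208 -0.3784 -0.1385] [0.001  0.0014 0.0004]
```

Emit:
{"name": "move_arm", "arguments": {
  "deltas": [0, 0, -0.03, 0, 0, 0, 0, 0.01, -0.01, -0.08, 0, 0, 0, 0, 0.02, -0.04, -0.125, 0, 0, 0, 0, 0.03, -0.09, -0.15, 0, 0, 0, 0, 0.04, -0.14, -0.15, 0, 0, 0, 0, 0.04, -0.19, -0.15, 0, 0, 0, 0, 0.04, -0.24, -0.15, 0, 0, 0, 0, 0.035, -0.29, -0.15, 0, 0, 0, 0, 0.028, -0.335, -0.145, 0, 0, 0, 0, 0.021, -0.368, -0.139, 0, 0, 0, 0, 0.021, -0.378, -0.139, 0, 0, 0, 0, 0.021, -0.378, -0.139, 0, 0, 0, 0]
}}

```text
t: 45.38
tool_pos: [0.5082, -0.0035, 0.1796]
orientation: [-0.245, -3.132, -0.001]
force: [0.3, 0.7, -0.9]
opening: 0.0673
gripper_force: 25.0
```

Emit:
{"name": "move_arm", "arguments": {
  "deltas": [0, 0, 0, 0, 0, 0, 0, 0, 0, 0, 0, 0, 0, 0]
}}

```text
t: 45.62
tool_pos: [0.5085, -0.0024, 0.1798]
orientation: [0.241, 3.132, 0.0]
force: [-0.5, 0.2, -0.8]
opening: 0.0674
gripper_force: 25.0
```

Run:
```python
from h import *
s=st();plan([.509,-.0037,.1159],81.1)
```

```text
t 45.62 tcp [ 0.5085 -0.0024  0.1798] x [-0.988  0.153 -0.   ] y [0.153 0.988 0.   ] z [ 0.  0. -1.] op 0.0674 gf 24.999783145613037 q [-0.11 -0.09  1.8   0.    1.43 -1.52]
plan [-0.0007 -0.0012  0.0639] [0.0002 0.0002 0.0019]
```

Emit:
{"name": "move_arm", "arguments": {
  "deltas": [-0.0007, -0.001, 0.015, 0, 0, 0, 0, -0.0007, -0.001, 0.035, 0, 0, 0, 0, -0.0007, -0.001, 0.049, 0, 0, 0, 0, -0.0007, -0.001, 0.056, 0, 0, 0, 0, -0.0007, -0.001, 0.06, 0, 0, 0, 0, -0.0007, -0.001, 0.063, 0, 0, 0, 0, -0.0007, -0.001, 0.064, 0, 0, 0, 0, -0.0007, -0.001, 0.064, 0, 0, 0, 0]
}}

```text
t: 46.62
tool_pos: [0.5092, -0.0046, 0.1161]
orientation: [0.243, 3.131, 0.0]
force: [0.2, 1.7, -0.2]
opening: 0.0674
gripper_force: 25.0
```

Emit:
{"name": "move_arm", "arguments": {
  "deltas": [0, 0, 0.001, 0, 0, 0, 0, 0, 0, 0.001, 0, 0, 0, 0, 0, 0, 0.001, 0, 0, 0, 0.8, 0, 0, 0.001, 0, 0, 0, 0.9, 0, 0, 0.001, 0, 0, 0, 0.9, 0, 0, -0.03, 0, 0, 0, 0.9, 0, 0, -0.07, 0, 0, 0, 1, 0, 0, -0.11, 0, 0, 0, 1, 0, 0, -0.11, 0, 0, 0, 1]
}}

```text
t: 47.75
tool_pos: [0.5111, -0.0049, 0.2298]
orientation: [0.243, 3.125, -0.0]
force: [0.8, -0.7, -0.3]
opening: 0.0931
gripper_force: 0.0
```

Run:
```python
from h import *
s=st();blobs();plan([.6047,-.0178,.225],21.1);plan([.6047,-.0178,.225],81.1)
im,d=robot.read_camera('scene');c=im[130:300,190:345]
cv2.imwrite('pics/s7.png',cv2.cvtColor(cv2.resize(c,(547,600),interpolation=cv2.INTER_CUBIC),cv2.COLOR_RGB2BGR))
```

```text
t 47.75 tcp [ 0.5111 -0.0049  0.2298] x [-0.988  0.154 -0.007] y [0.154 0.988 0.   ] z [ 0.007 -0.001 -1.   ] op 0.0931 gf 0.0 q [-0.11 -0.12  1.74 -0.    1.52 -1.53]
[391. 142.] 137 zmax 0.0302 c 0.6846 -0.4371 D 0.0437
[344. 153.] 109 zmax 0.0442 c 0.6479 -0.2937 D 0.0318
[145. 165.] 167 zmax 0.0262 c 0.6291 0.2796 D 0.0395
[294. 191.] 90 zmax 0.1126 c 0.5347 -0.1502 D 0.0073
[242. 208.] 1108 zmax 0.1186 c 0.5018 -0.0048 D 0.0639
[104. 231.] 364 zmax 0.0387 c 0.4421 0.3867 D 0.058
[141. 267.] 368 zmax 0.0384 c 0.3403 0.2812 D 0.0577
plan [-0.0956  0.0017  0.0027] [0.002  0.0031 1.0475]
plan [-0.0956  0.0017  0.0027] [0.0001 0.0035 0.0003]
```

View pics/s7.png

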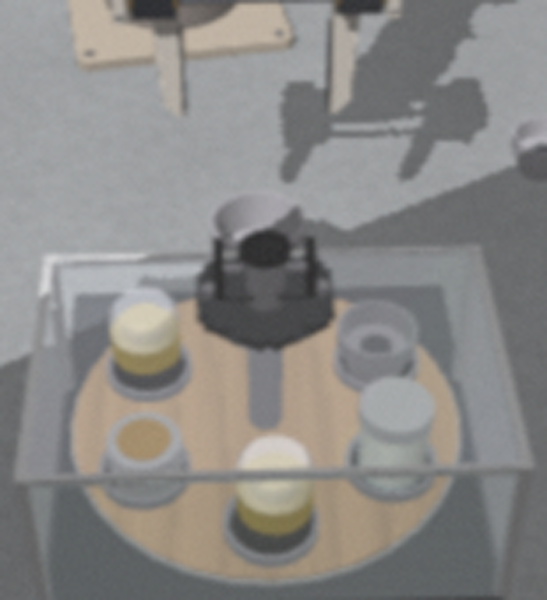

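Emit:
{"name": "move_arm", "arguments": {
  "deltas": [-0.02, 0, 0, 0, 0, 0, 1, -0.05, 0.001, 0, 0, 0, 0, 1, -0.08, 0.0015, 0, 0, 0, 0, 1, -0.0956, 0.0015, 0, 0, 0, 0, 1, -0.0956, 0.0015, 0, 0, 0, 0, 1, -0.0956, 0.0015, 0.03, 0, 0, 0, 1, -0.0956, 0.0015, 0.066, 0, 0, 0, 1, -0.0956, 0.0015, 0.066, 0, 0, 0, 1, -0.0956, 0.0015, 0.066, 0, 0, 0, 1]
}}

```text
t: 48.98
tool_pos: [0.6035, -0.0178, 0.1605]
orientation: [0.243, 3.132, -0.0]
force: [0.1, 0.3, 0.2]
opening: 0.093
gripper_force: 0.0
```

Run:
```python
from h import *
s=st();plan([.6047,-.0175,.161],81.1)
```

```text
t 48.98 tcp [ 0.6035 -0.0178  0.1605] x [-0.988  0.154 -0.   ] y [0.154 0.988 0.   ] z [ 0. -0. -1.] op 0.093 gf 0.0 q [-0.11  0.18  1.56  0.    1.4  -1.53]
plan [-0.0012  0.0005 -0.0005] [0.     0.0002 0.0004]
```

Emit:
{"name": "move_arm", "arguments": {
  "deltas": [-0.001, 0, 0, 0, 0, 0, 0, -0.001, 0, 0, 0, 0, 0, 0, -0.001, 0, 0, 0, 0, 0, 0, -0.001, 0, 0, 0, 0, 0, 0, -0.001, 0, 0, 0, 0, 0, 0, -0.001, 0, 0, 0, 0, 0, 0, -0.001, 0, 0, 0, 0, 0, 0, -0.001, 0, 0, 0, 0, 0, 0],
  "squeeze": 35
}}

```text
t: 49.98
tool_pos: [0.605, -0.0174, 0.1606]
orientation: [0.243, 3.131, 0.001]
force: [-0.7, 2.5, 6.3]
opening: 0.0388
gripper_force: 35.0
```

Emit:
{"name": "move_arm", "arguments": {
  "deltas": [0, 0, 0, 0, 0, -0.01, 0, 0, 0, 0, 0, 0, -0.03, 0, 0, 0, 0, 0, 0, -0.06, 0, 0, 0, 0, 0, 0, -0.1, 0, 0, 0, 0, 0, 0, -0.15, 0, 0, 0, 0, 0, 0, -0.21, 0, 0, 0, 0, 0, 0, -0.28, 0, 0, 0, 0, 0, 0, -0.35, 0, 0, 0, 0, 0, 0, -0.42, 0, 0, 0, 0, 0, 0, -0.49, 0, 0, 0, 0, 0, 0, -0.56, 0, 0, 0, 0, 0, 0, -0.63, 0]
}}

```text
t: 51.48
tool_pos: [0.605, -0.0173, 0.1606]
orientation: [-0.743, 3.051, 0.001]
force: [-0.4, 4.1, 7.6]
opening: 0.0387
gripper_force: 35.0
```

Emit:
{"name": "move_arm", "arguments": {
  "deltas": [0, 0, 0, 0, 0, -0.07, 0, 0, 0, 0, 0, 0, -0.14, 0, 0, 0, 0, 0, 0, -0.2, 0, 0, 0, 0, 0, 0, -0.26, 0, 0, 0, 0, 0, 0, -0.31, 0, 0, 0, 0, 0, 0, -0.35, 0, 0, 0, 0, 0, 0, -0.38, 0, 0, 0, 0, 0, 0, -0.4, 0, 0, 0, 0, 0, 0, -0.415, 0, 0, 0, 0, 0, 0, -0.417, 0, 0, 0, 0, 0, 0, -0.417, 0]
}}

```text
t: 52.85
tool_pos: [0.6049, -0.0172, 0.1606]
orientation: [-1.355, 2.833, 0.001]
force: [-1.7, 4.0, 7.9]
opening: 0.0388
gripper_force: 35.0
```

Run:
```python
from h import *
s=st();y=Ro.from_rotvec(s['orientation']).as_matrix()[:,1];print(np.degrees(np.arctan2(y[1],y[0])),s['force'])
```

```text
t 52.85 tcp [ 0.6049 -0.0172  0.1606] x [-0.627 -0.779 -0.001] y [-0.779  0.627  0.   ] z [ 0.001  0.001 -1.   ] op 0.0388 gf 35.04584312438965 q [-0.11  0.18  1.56  0.    1.4  -2.58]
141.1345185556537 [-1.68081087  3.95121016  7.89775599]
```

Emit:
{"name": "move_arm", "arguments": {
  "deltas": [0, 0, 0, 0, 0, 0, 0.5, 0, 0, 0, 0, 0, 0, 0.65, 0, 0, 0, 0, 0, 0, 0.8, 0, 0, 0, 0, 0, 0, 1, 0, 0, 0, 0, 0, 0, 1, 0, 0, -0.03, 0, 0, 0, 1, 0, 0, -0.065, 0, 0, 0, 1, 0, 0, -0.065, 0, 0, 0, 1]
}}

```text
t: 53.85
tool_pos: [0.6062, -0.0186, 0.2279]
orientation: [-1.353, 2.831, -0.005]
force: [-0.6, -0.2, 0.2]
opening: 0.093
gripper_force: 0.0
```

Run:
```python
from h import *
s=st();blobs();plan([.443,.3868,.12],81.1)
```

```text
t 53.85 tcp [ 0.6062 -0.0186  0.2279] x [-0.628 -0.778 -0.002] y [-0.778  0.628 -0.005] z [ 0.005 -0.001 -1.   ] op 0.093 gf 0.0 q [-0.11  0.14  1.48 -0.    1.52 -2.58]
[392. 142.] 141 zmax 0.0293 c 0.6837 -0.438 D 0.0442
[344. 153.] 109 zmax 0.0464 c 0.6488 -0.2942 D 0.0312
[145. 165.] 167 zmax 0.0268 c 0.6283 0.2799 D 0.0408
[244. 188.] 852 zmax 0.1138 c 0.5339 -0.0691 D 0.0352
[290. 194.] 78 zmax 0.1196 c 0.5312 -0.1214 D 0.0172
[104. 231.] 364 zmax 0.0386 c 0.4419 0.3861 D 0.0581
[141. 267.] 369 zmax 0.0384 c 0.3406 0.2813 D 0.0572
plan [-0.2133  0.381   0.1051] [-0.0015  0.0019  1.047 ]
```

Emit:
{"name": "move_arm", "arguments": {
  "deltas": [-0.015, 0.025, 0, 0, 0, 0.1, 1, -0.04, 0.07, 0, 0, 0, 0.22, 1, -0.068, 0.12, 0, 0, 0, 0.36, 1, -0.095, 0.17, 0, 0, 0, 0.5, 1, -0.122, 0.22, 0.01, 0, 0, 0.64, 1, -0.15, 0.27, 0.03, 0, 0, 0.78, 1, -0.178, 0.32, 0.06, 0, 0, 0.9, 1, -0.202, 0.36, 0.09, 0, 0, 1.0, 1, -0.2133, 0.381, 0.105, 0, 0, 1.047, 1, -0.2133, 0.381, 0.105, 0, 0, 1.047, 1, -0.2133, 0.381, 0.105, 0, 0, 1.047, 1, -0.2133, 0.381, 0.105, 0, 0, 1.047, 1]
}}

```text
t: 55.4
tool_pos: [0.443, 0.3864, 0.1204]
orientation: [0.245, 3.131, 0.001]
force: [1.1, 0.5, -0.9]
opening: 0.0929
gripper_force: 0.0
```

Run:
```python
from h import *
s=st();plan([.443,.3865,.032],81.1)
```

```text
t 55.4 tcp [0.443  0.3864 0.1204] x [-0.988  0.155 -0.001] y [0.155 0.988 0.001] z [ 0.001  0.    -1.   ] op 0.0929 gf 0.0 q [ 0.63  0.17  1.64 -0.    1.32 -0.78]
plan [0.0001 0.0001 0.0884] [ 0.0006  0.001  -0.0006]
```

Emit:
{"name": "move_arm", "arguments": {
  "deltas": [0, 0, 0.03, 0, 0, 0, 1, 0, 0, 0.06, 0, 0, 0, 1, 0, 0, 0.088, 0, 0, 0, 1, 0, 0, 0.088, 0, 0, 0, 1, 0, 0, 0.088, 0, 0, 0, 0, 0, 0, 0.088, 0, 0, 0, 0, 0, 0, 0.088, 0, 0, 0, 0, 0, 0, 0.088, 0, 0, 0, 0, 0, 0, 0.088, 0, 0, 0, 0, 0, 0, 0.088, 0, 0, 0, 0],
  "squeeze": 25
}}

```text
t: 56.65
tool_pos: [0.4423, 0.3875, 0.0322]
orientation: [0.243, 3.131, 0.001]
force: [-0.7, 0.7, 5.5]
opening: 0.0563
gripper_force: 25.0
```

Run:
```python
from h import *
s=st();plan([.509,-.0037,.14],81.1)
```

```text
t 56.65 tcp [0.4423 0.3875 0.0322] x [-0.988  0.154 -0.001] y [0.154 0.988 0.001] z [ 0.001  0.001 -1.   ] op 0.0563 gf 25.00064219813794 q [ 0.63  0.28  1.7   0.    1.17 -0.78]
plan [-0.1264 -0.3762 -0.108 ] [0.0007 0.0006 0.0004]
```

Emit:
{"name": "move_arm", "arguments": {
  "deltas": [0, 0, -0.03, 0, 0, 0, 0, -0.005, -0.015, -0.07, 0, 0, 0, 0, -0.02, -0.05, -0.1, 0, 0, 0, 0, -0.035, -0.1, -0.11, 0, 0, 0, 0, -0.05, -0.15, -0.11, 0, 0, 0, 0, -0.067, -0.2, -0.11, 0, 0, 0, 0, -0.084, -0.25, -0.11, 0, 0, 0, 0, -0.101, -0.3, -0.11, 0, 0, 0, 0, -0.116, -0.345, -0.11, 0, 0, 0, 0, -0.125, -0.372, -0.109, 0, 0, 0, 0, -0.1264, -0.3762, -0.109, 0, 0, 0, 0, -0.1264, -0.3762, -0.109, 0, 0, 0, 0]
}}

```text
t: 58.15
tool_pos: [0.5084, -0.0037, 0.1402]
orientation: [-0.244, -3.131, -0.001]
force: [-0.0, 0.5, -1.9]
opening: 0.0563
gripper_force: 25.0
```

Emit:
{"name": "move_arm", "arguments": {
  "deltas": [0, 0, 0, 0, 0, 0, 0, 0, 0, 0, 0, 0, 0, 0]
}}

```text
t: 58.4
tool_pos: [0.5087, -0.003, 0.1406]
orientation: [-0.241, -3.132, -0.0]
force: [0.8, 1.5, -1.1]
opening: 0.0562
gripper_force: 25.0
```

Run:
```python
from h import *
s=st();plan([.509,-.0037,.0702],81.1)
im,d=robot.read_camera('scene');c=im[130:300,190:345]
cv2.imwrite('pics/s8.png',cv2.cvtColor(cv2.resize(c,(547,600),interpolation=cv2.INTER_CUBIC),cv2.COLOR_RGB2BGR))
```

```text
t 58.4 tcp [ 0.5087 -0.003   0.1406] x [-0.988  0.153  0.   ] y [0.153 0.988 0.   ] z [-0.  0. -1.] op 0.0562 gf 24.996108706109226 q [-0.11 -0.06  1.85  0.    1.35 -1.52]
plan [-0.0004 -0.0006  0.0704] [ 0.0001 -0.0001  0.0018]
```

View pics/s8.png

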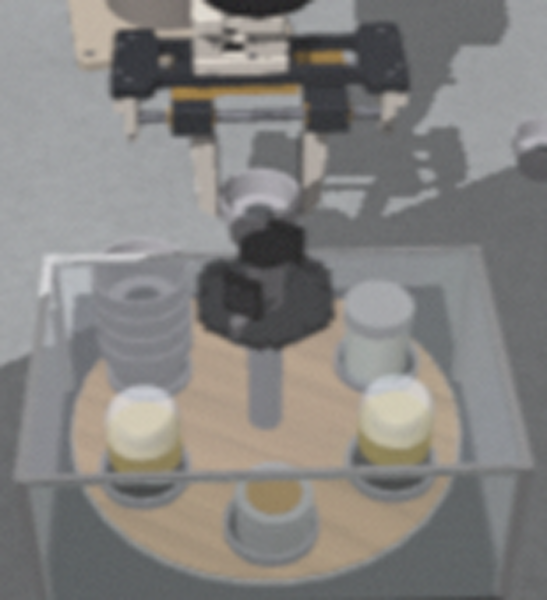

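Emit:
{"name": "move_arm", "arguments": {
  "deltas": [-0.0004, -0.0006, 0.015, 0, 0, 0, 0, -0.0004, -0.0006, 0.035, 0, 0, 0, 0, -0.0004, -0.0006, 0.053, 0, 0, 0, 0, -0.0004, -0.0006, 0.063, 0, 0, 0, 0, -0.0004, -0.0006, 0.067, 0, 0, 0, 0, -0.0004, -0.0006, 0.07, 0, 0, 0, 0, -0.0004, -0.0006, 0.071, 0, 0, 0, 0, -0.0004, -0.0006, 0.071, 0, 0, 0, 0]
}}

```text
t: 59.45
tool_pos: [0.5096, -0.0047, 0.0703]
orientation: [0.243, 3.131, -0.0]
force: [-0.1, 0.0, 0.7]
opening: 0.0558
gripper_force: 25.0
```

Emit:
{"name": "move_arm", "arguments": {
  "deltas": [0, 0, 0.001, 0, 0, 0, 0, 0, 0, 0.001, 0, 0, 0, 0, 0, 0, 0.001, 0, 0, 0, 0.7, 0, 0, 0.001, 0, 0, 0, 0.8, 0, 0, 0.001, 0, 0, 0, 0.85, 0, 0, -0.03, 0, 0, 0, 0.85, 0, 0, -0.07, 0, 0, 0, 1, 0, 0, -0.11, 0, 0, 0, 1, 0, 0, -0.11, 0, 0, 0, 1]
}}

```text
t: 60.58
tool_pos: [0.5116, -0.0049, 0.1837]
orientation: [0.243, 3.125, -0.0]
force: [0.6, 0.3, 0.3]
opening: 0.0924
gripper_force: 0.0
```

Run:
```python
from h import *
s=st();blobs();plan([.3415,.2812,.12],81.1);fit('top',.5085,-.004,.05,.04)
```

```text
t 60.58 tcp [ 0.5116 -0.0049  0.1837] x [-0.988  0.154 -0.007] y [0.154 0.988 0.   ] z [ 0.007 -0.001 -1.   ] op 0.0924 gf 0.0 q [-0.11 -0.09  1.8   0.    1.43 -1.53]
[391. 142.] 139 zmax 0.0293 c 0.6831 -0.4386 D 0.0456
[344. 153.] 109 zmax 0.046 c 0.648 -0.294 D 0.0322
[145. 165.] 169 zmax 0.0263 c 0.6298 0.2785 D 0.0405
[292. 194.] 130 zmax 0.1184 c 0.529 -0.1363 D 0.037
[243. 209.] 870 zmax 0.075 c 0.5063 -0.0051 D 0.0556
[288. 218.] 87 zmax 0.0167 c 0.4689 -0.1271 D 0.0582
[141. 267.] 369 zmax 0.0379 c 0.3406 0.2818 D 0.0576
plan [0.2111 0.2565 0.0606] [0.0002 0.0036 0.0004]
top 194 mec 0.5061 -0.005 D 0.0556 mean [ 0.4976 -0.0034  0.0596]
```

Emit:
{"name": "move_arm", "arguments": {
  "deltas": [0.02, 0.025, 0, 0, 0, 0, 1, 0.05, 0.06, 0, 0, 0, 0, 1, 0.085, 0.1, 0, 0, 0, 0, 1, 0.12, 0.145, 0.01, 0, 0, 0, 1, 0.15, 0.185, 0.03, 0, 0, 0, 1, 0.18, 0.22, 0.045, 0, 0, 0, 1, 0.2, 0.245, 0.055, 0, 0, 0, 1, 0.211, 0.2567, 0.06, 0, 0, 0, 1, 0.211, 0.2567, 0.06, 0, 0, 0, 1, 0.211, 0.2567, 0.06, 0, 0, 0, 1, 0.211, 0.2567, 0.06, 0, 0, 0, 1]
}}

```text
t: 62.05
tool_pos: [0.3411, 0.2809, 0.1201]
orientation: [0.246, 3.131, 0.0]
force: [0.4, 0.3, 0.7]
opening: 0.0931
gripper_force: 0.0
```

Run:
```python
from h import *
s=st();plan([.3415,.2815,.032],81.1)
```

```text
t 62.05 tcp [0.3411 0.2809 0.1201] x [-0.988  0.156 -0.001] y [0.156 0.988 0.   ] z [ 0.001  0.    -1.   ] op 0.0931 gf 0.0 q [ 0.57 -0.23  2.04 -0.    1.33 -0.84]
plan [-0.0002  0.0006  0.0881] [ 0.0003  0.0007 -0.0012]
```

Emit:
{"name": "move_arm", "arguments": {
  "deltas": [0, 0.0006, 0.03, 0, 0, 0, 1, 0, 0.0006, 0.06, 0, 0, 0, 1, 0, 0.0006, 0.088, 0, 0, 0, 1, 0, 0.0006, 0.088, 0, 0, 0, 1, 0, 0.0006, 0.088, 0, 0, 0, 0, 0, 0.0006, 0.088, 0, 0, 0, 0, 0, 0.0006, 0.088, 0, 0, 0, 0, 0, 0.0006, 0.088, 0, 0, 0, 0, 0, 0.0006, 0.088, 0, 0, 0, 0, 0, 0.0006, 0.088, 0, 0, 0, 0],
  "squeeze": 25
}}

```text
t: 63.3
tool_pos: [0.3407, 0.2824, 0.0322]
orientation: [0.243, 3.131, 0.001]
force: [-0.6, -0.5, 5.7]
opening: 0.0571
gripper_force: 25.0
```

Run:
```python
from h import *
s=st();plan([.5095,-.0037,.15],81.1)
```

```text
t 63.3 tcp [0.3407 0.2824 0.0322] x [-0.988  0.154 -0.001] y [0.154 0.988 0.001] z [ 0.001  0.001 -1.   ] op 0.0571 gf 25.00140291173011 q [ 0.58 -0.1   2.1   0.    1.14 -0.84]
plan [-0.211  -0.2566 -0.1178] [0.0006 0.0006 0.0004]
```

Nest TCP height: 0.0322+0.056 = 0.0882.

Emit:
{"name": "move_arm", "arguments": {
  "deltas": [0, 0, -0.03, 0, 0, 0, 0, -0.01, -0.015, -0.07, 0, 0, 0, 0, -0.03, -0.04, -0.1, 0, 0, 0, 0, -0.06, -0.075, -0.118, 0, 0, 0, 0, -0.09, -0.11, -0.118, 0, 0, 0, 0, -0.12, -0.145, -0.118, 0, 0, 0, 0, -0.15, -0.18, -0.118, 0, 0, 0, 0, -0.18, -0.218, -0.118, 0, 0, 0, 0, -0.2, -0.243, -0.118, 0, 0, 0, 0, -0.211, -0.2566, -0.118, 0, 0, 0, 0, -0.211, -0.2566, -0.118, 0, 0, 0, 0, -0.211, -0.2566, -0.118, 0, 0, 0, 0]
}}

```text
t: 64.8
tool_pos: [0.5086, -0.0029, 0.1493]
orientation: [-0.242, -3.131, -0.001]
force: [0.3, -0.8, -0.5]
opening: 0.0573
gripper_force: 25.0
```

Emit:
{"name": "move_arm", "arguments": {
  "deltas": [0, 0, 0, 0, 0, 0, 0, 0, 0, 0, 0, 0, 0, 0]
}}

```text
t: 65.05
tool_pos: [0.509, -0.0032, 0.1497]
orientation: [0.241, 3.132, 0.0]
force: [0.3, -1.2, -0.7]
opening: 0.057
gripper_force: 25.0
```

Run:
```python
from h import *
s=st();plan([.5093,-.0037,.0882],81.1)
```

```text
t 65.05 tcp [ 0.509  -0.0032  0.1497] x [-0.988  0.153 -0.   ] y [0.153 0.988 0.   ] z [ 0.  0. -1.] op 0.057 gf 24.999578814022243 q [-0.11 -0.06  1.84  0.    1.37 -1.52]
plan [-0.0004 -0.0004  0.0615] [0.0001 0.0001 0.0015]
```

Emit:
{"name": "move_arm", "arguments": {
  "deltas": [-0.0004, -0.0004, 0.015, 0, 0, 0, 0, -0.0004, -0.0004, 0.033, 0, 0, 0, 0, -0.0004, -0.0004, 0.046, 0, 0, 0, 0, -0.0004, -0.0004, 0.053, 0, 0, 0, 0, -0.0004, -0.0004, 0.057, 0, 0, 0, 0, -0.0004, -0.0004, 0.06, 0, 0, 0, 0, -0.0004, -0.0004, 0.062, 0, 0, 0, 0, -0.0004, -0.0004, 0.062, 0, 0, 0, 0]
}}

```text
t: 66.05
tool_pos: [0.5101, -0.0045, 0.0882]
orientation: [0.243, 3.131, -0.0]
force: [0.6, -0.5, 0.4]
opening: 0.0571
gripper_force: 25.0
```

Emit:
{"name": "move_arm", "arguments": {
  "deltas": [0, 0, 0.001, 0, 0, 0, 0, 0, 0, 0.001, 0, 0, 0, 0, 0, 0, 0.001, 0, 0, 0, 0.7, 0, 0, 0.001, 0, 0, 0, 0.8, 0, 0, 0.001, 0, 0, 0, 0.85, 0, 0, -0.03, 0, 0, 0, 0.85, 0, 0, -0.07, 0, 0, 0, 1, 0.03, 0.03, -0.11, 0, 0, 0, 1, 0.08, 0.08, -0.11, 0, 0, 0, 1, 0.13, 0.13, -0.11, 0, 0, 0, 1, 0.15, 0.18, -0.11, 0, 0, 0, 1, 0.15, 0.2, -0.11, 0, 0, 0, 1]
}}

```text
t: 67.55
tool_pos: [0.3906, 0.2189, 0.1979]
orientation: [0.239, 3.132, 0.001]
force: [0.5, -0.4, -0.1]
opening: 0.0929
gripper_force: 0.0
```

Run:
```python
from h import *
s=st();blobs();fit('top',.508,-.004,.085,.05)
im,d=robot.read_camera('scene');im2,d2=robot.read_camera('top')
a=cv2.resize(im[150:300,190:345],(413,400),interpolation=cv2.INTER_CUBIC);b=cv2.resize(im2[95:235,180:320],(380,400),interpolation=cv2.INTER_CUBIC)
cv2.imwrite('pics/f.png',cv2.cvtColor(np.hstack([a,b]),cv2.COLOR_RGB2BGR))
```

```text
t 67.55 tcp [0.3906 0.2189 0.1979] x [-0.988  0.151 -0.   ] y [0.151 0.988 0.001] z [ 0.     0.001 -1.   ] op 0.0929 gf 0.0 q [ 0.4  -0.28  1.94  0.    1.48 -1.02]
[392. 142.] 138 zmax 0.0307 c 0.6844 -0.4384 D 0.0439
[345. 153.] 107 zmax 0.0448 c 0.6484 -0.294 D 0.0321
[145. 165.] 165 zmax 0.0262 c 0.6298 0.2787 D 0.0419
[246. 197.] 3080 zmax 0.1143 c 0.5561 -0.0115 D 0.2885
top 87 mec 0.5101 -0.0055 D 0.0575 mean [ 0.5113 -0.0058  0.0901]
```

View pics/f.png

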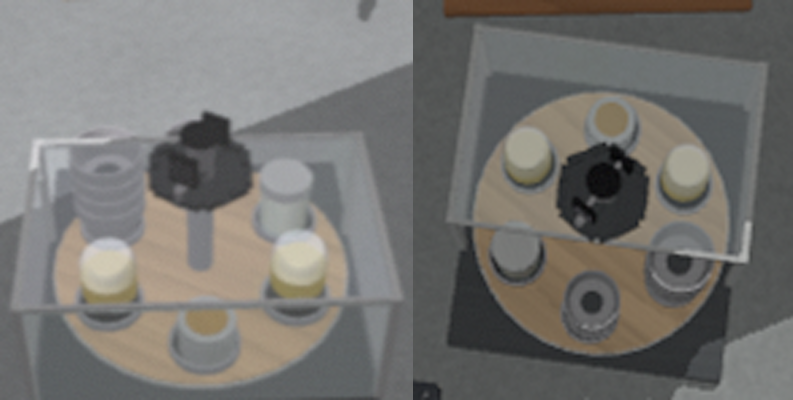

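```bash
python3 -c "
from plant import robot
print(robot.close_job())"
```

```text
the job is handed in; nothing more can be done
None
```

The job is handed in at about 68 s of simulated time. By the final pictures and depth readings, three big and two small cups are nested, both jars stand in wells, the stand is on a stop with its tabs out, and the wax cake and spool have not moved; the judge's result was not returned.

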